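Set out the spice tins on the serving tray

TASK

One row of the tray is already set; fill the other: stand the two square metal tins from the counter on the tray's free squares, one tin to each, so that all four tins stand cap up in two neat rows, centred on their squares and straight with the tray. One of those two is upside down on its cap: to turn it over, first lay it down on its side and let go, then take it again and stand it up. Leave the soup bowl, the round red tin, the tea cup and the ladle where they are.

Things in the scene. Friction and masses are not known exactly. Their poses are not given: they have to be found in the camera images.
- tray: square wooden serving tray fixed on the counter, 224 x 224 mm, floor 8 mm above the counter, rim 8 mm wide and 16 mm high over the counter, with four pale flat squares (74 x 74 mm, flush with the floor) inlaid in two rows of two, centres 100 mm apart both ways. Origin at the centre of its underside, x and y along its sides, z up.
- square0 (a point): centre of the tray's inlaid square at tray x -50, y -50 mm, on the floor; free at the start
- square1 (a point): centre of the inlaid square at tray x -50, y +50 mm; free at the start
- square2 (a point): centre of the inlaid square at tray x +50, y -50 mm (tin_b already stands on this one)
- square3 (a point): centre of the inlaid square at tray x +50, y +50 mm (tin_d already stands on this one)
- tin_a: square metal tin with a round black twist cap: body 54 x 54 mm and 56 mm high (edges rounded 3 mm), cap 40 mm across and 16 mm high on top, 72 mm over all, about 0.2 kg. Origin at the centre of its flat bottom face, z out through the cap, x and y along its sides. Starts upright on the counter.
- tin_b: square metal tin with a round black twist cap: body 54 x 54 mm and 56 mm high (edges rounded 3 mm), cap 40 mm across and 16 mm high on top, 72 mm over all, about 0.2 kg. Origin at the centre of its flat bottom face, z out through the cap, x and y along its sides. Starts upright on the tray, on square2.
- tin_c: square metal tin with a round black twist cap: body 54 x 54 mm and 56 mm high (edges rounded 3 mm), cap 40 mm across and 16 mm high on top, 72 mm over all, about 0.2 kg. Origin at the centre of its flat bottom face, z out through the cap, x and y along its sides. Starts on the counter upside down, standing on its cap: bottom face up, z pointing down.
- tin_d: square metal tin with a round black twist cap: body 54 x 54 mm and 56 mm high (edges rounded 3 mm), cap 40 mm across and 16 mm high on top, 72 mm over all, about 0.2 kg. Origin at the centre of its flat bottom face, z out through the cap, x and y along its sides. Starts upright on the tray, on square3.
- bowl: white ceramic soup bowl, 150 mm across, 60 mm high. A bystander, not to be disturbed. Origin at the centre of its underside.
- red_tin: round red plastic spice tin with a twist cap, 56 mm across, 85 mm high. A bystander, not to be disturbed. Origin at the centre of its underside.
- tea_cup: blue ceramic tea cup without handle, 72 mm across, 65 mm high. A bystander, not to be disturbed. Origin at the centre of its underside.
- ladle: steel ladle about 400 mm long lying roughly across at the far side, up to 40 mm high; long axis x, bowl at -x. A bystander, not to be disturbed. Origin near the middle of its length, at the underside.
Things that resemble listed ones, but are neither listed nor needed, are in the scene too. What is shaped like the tin_c but purple is not meant.

How it is judged:
On the way:
1. the upside-down tin (tin_c) lies on its side, let go and at rest (angle between tin_c's own z axis and vertical between 1.37 and 1.77 rad and height (world z) of tin_c below 0.05 m and contact force between the fingers and tin_c below 0.5 N and linear speed of tin_c below 0.03 m/s), for 0.2 s.
At the end, for the whole second after the job is handed in: Each of the four squares has a tin standing on it, centre within 13 mm of the square's centre; all four tins rest on the tray floor cap up (tilt under 0.1 rad), their sides parallel with the tray's within 0.2 rad, released and at rest (horizontal distance between any of tin_a, tin_b, tin_c, tin_d and square0 below 0.013 m and horizontal distance between any of tin_a, tin_b, tin_c, tin_d and square1 below 0.013 m and horizontal distance between any of tin_a, tin_b, tin_c, tin_d and square2 below 0.013 m and horizontal distance between any of tin_a, tin_b, tin_c, tin_d and square3 below 0.013 m and angle between each of tin_a, tin_b, tin_c, tin_d's own z axis and vertical below 0.1 rad and z of tin_a in the frame of tray between 0.004 and 0.013 m and (angle between the x axis of tin_a and the x axis of tray, either way round below 0.2 rad or angle between the x axis of tin_a and the x axis of tray, either way round above 1.37 rad) and linear speed of each of tin_a, tin_b, tin_c, tin_d below 0.02 m/s and angular speed of each of tin_a, tin_b, tin_c, tin_d below 0.2 rad/s and z of tin_b in the frame of tray between 0.004 and 0.013 m and (angle between the x axis of tin_b and the x axis of tray, either way round below 0.2 rad or angle between the x axis of tin_b and the x axis of tray, either way round above 1.37 rad) and z of tin_c in the frame of tray between 0.004 and 0.013 m and (angle between the x axis of tin_c and the x axis of tray, either way round below 0.2 rad or angle between the x axis of tin_c and the x axis of tray, either way round above 1.37 rad) and z of tin_d in the frame of tray between 0.004 and 0.013 m and (angle between the x axis of tin_d and the x axis of tray, either way round below 0.2 rad or angle between the x axis of tin_d and the x axis of tray, either way round above 1.37 rad)); the robot touches nothing.
It fails at once if a bystander (bowl, round red tin, tea cup, ladle) is shifted by more than 40 mm (distance of any of bowl, red_tin, tea_cup, ladle from where it was at the start of the episode above 0.04 m).
It also fails if it takes over 67 s, if anything falls off the work surface, if the arm or the gripper's body presses on something with over 40 N, if the wrist force passes 120 N, or if a joint passes its speed limit or range.

ROBOT

A 6-joint arm with a two-finger parallel gripper is mounted at the origin on the work surface. World frame = base frame: x ahead of the robot, y to its left, z up, the work surface at z = 0. Lengths are in m, angles in rad, forces in N, time in s.
With the tool pointing down it reaches from about 0.2 to 0.875 m from the base axis. Payload 3.4 kg.
Tool frame: the origin (TCP) lies at the very end of the fingers, on their centre line; the grasp point (between the pads) lies 19 mm behind it (ctrl.pinch_z is the distance from the TCP to the grasp point, in m); y points along the fingers, x is the direction in which the jaws open and shut, and the axes are right-handed (so a half turn about y gives the same grasp; the last joint's range is limited). The gripper opens to 94 mm and grips with 3 to 60 N. Pads are 16 mm wide; open, the fingers measure 119 mm over their backs; the gripper's body (75 mm by 177 mm) begins 78 mm behind the grasp point.
Start: joints at [1.203, 0.276, 1.505, -0, 1.361, -0.121], TCP at [0.14, 0.558, 0.205] pointing down, gripper open.
Joint ranges: [-2.89, 2.89], [-0.75, 2.08], [0.22, 2.7], [-1.18, 4.32], [0.11, 2.71], [-2.7, 2.7]. Speed limits (rad/s): [2.57, 2.57, 3.14, 3.14, 3.14, 3.14].

INTERFACE

Orientations are given as a rotation vector (axis times angle).
In Python, from workcell import ctrl gives the robot as it stands.
- The arm moves only by the tool arm_command, never from a script. Its argument "rows" is a list of rows, each an object with "delta_pos": the shift along the tool's x, y, z in units of 25 mm (1.0 is 25 mm), a list of three; "rot": the turn, a rotation vector about the tool's x, y, z in units of 6 degrees (1.0 is 6 degrees), a list of three; "jaw": the opening, from 0 (shut) to 1 (fully open). A call has 1 to 20 rows; each row is the pose to reach, as a shift and turn from the pose measured when the call began, along the tool's axes at that moment; what a row does not reach only later rows make up. A row lasts 1/12 s, in which the tool goes at most 41.7 mm and 7.16 degrees, less where a joint would pass 70% of its speed; a pose out of reach is approached as far as the arm can. A call with a gripper value outside its range is refused whole. The fingers move at their own pace and stop on an object; the grip force is fixed at half the most. Time passes only in rows, so rows that repeat a pose let the fingers close. It gives the time, the measured TCP pose, the force and the opening at its end, in the units of the state.
- ctrl.sense(): the state, without advancing time (a new reading comes with each control period).
- ctrl.grab_frame(name): name is "side" or "top" or "wrist"; returns a dict with "frame" (480x640x3 uint8, blue, green, red), "intrinsics" (3x3 intrinsics, pixels), "k1" (the pictures are not rectified: a ray, as slopes to the right and down, at radius r is drawn at 1 + k1 r^2 times it, then the intrinsics apply), "R" (3x3) and "t" (3): a world point X has camera coordinates R X + t. Camera axes: x right, y down, z forward; pixel columns grow to the right and rows downward; lengths in m; the calibration is good to about 2 mm. A picture is of the moment at which its call begins. There is no depth.
- ctrl.close_job(): hands the job in, once; it reports no verdict.
The state is a dict: "time": time; "qpos": joint angles; "dq": joint speeds; "effort": joint torques, N m; "ee_pos": TCP position; "tcp_rot": TCP orientation; "ft_force": force on the tool from outside, world axes, zero at the start; "moment": the same for the moment, N m; "width": finger opening in m.
Only numpy, scipy, OpenCV 4.12 (cv2) and the standard library are available. Lean on these libraries where they do the work, as an engineer would, in place of code of your own. Each camera call takes 0.05 s, during which the arm holds its last target. There are 200 camera calls.

## Working session

There is one attempt and no reset: what is moved stays moved. The work goes in short steps, Python scripts to look and compute and a tool call to move; the robot and the scene stay as the last step left them, time stands still between calls to the robot, and variables do not carry over. Pictures are saved under pics/ and viewed, about 8 in all and at most 12, crops included, and the job is handed in when it is done.

Besides the shell and the picture viewer there is one more tool, called by a JSON object that holds its "fn" and its "kwargs". arm_command: Moves the arm, as the interface text tells. Its arguments: {"type":"object","properties":{"rows":{"type":"array"}},"required":["rows"]}

```bash
mkdir -p pics; ls
python3 - <<'E'
from workcell import ctrl
import cv2,numpy as np
print(ctrl.sense(), ctrl.pinch_z)
for n in("top","side"):
    f=ctrl.grab_frame(n); cv2.imwrite(f"pics/{n}0.png",f["frame"]); print(n,f["intrinsics"],f["k1"],f["R"],f["t"])
E
```

```text
pics
{'time': 0.0, 'qpos': array([ 1.20300565e+00,  2.76593763e-01,  1.50608542e+00, -1.07740431e-05,
        1.36071463e+00, -1.20991104e-01]), 'dq': array([-0.00180024, -0.00217432, -0.00032925, -0.00079531,  0.00114515,
       -0.00092114]), 'effort': array([-1.35391556e-04, -4.04574823e+01, -2.37224972e+01,  7.00099440e-02,
        3.44985060e-02, -1.38148184e-04]), 'ee_pos': array([0.14027621, 0.55705283, 0.20462447]), 'tcp_rot': array([-1.31685251, -1.02434884,  1.02691588]), 'ft_force': array([ 0.07444435, -0.14813275,  0.49550231]), 'moment': array([ 0.08264968, -0.00126775,  0.06008381]), 'width': 0.09400237520304901} 0.0188
top [[453.14691636   0.         317.91718875]
 [  0.         453.14691636 238.76180572]
 [  0.           0.           1.        ]] -0.09237736233265409 [[ 0.02684861 -0.99943869  0.02003643]
 [-0.98269005 -0.03006343 -0.18280171]
 [ 0.18330146 -0.01478162 -0.98294561]] [0.04690928 0.57551488 1.22569036]
side [[451.22707455   0.         324.62759444]
 [  0.         451.22707455 239.56881771]
 [  0.           0.           1.        ]] -0.11726149809372206 [[-0.98953555 -0.14319412 -0.01774347]
 [-0.09756873  0.75464285 -0.6488409 ]
 [ 0.10630018 -0.64031993 -0.7607172 ]] [0.59457707 0.04303068 1.13091436]
```

View pics/top0.png

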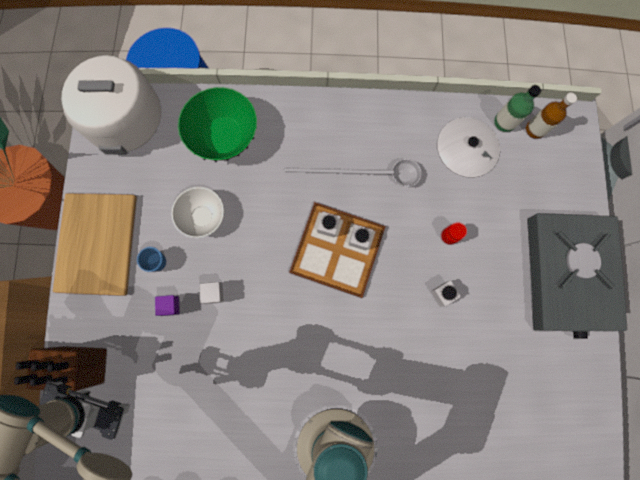

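View pics/side0.png

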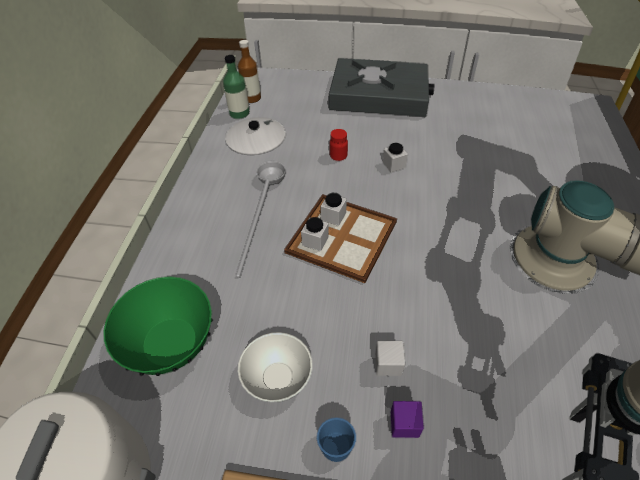

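Candidates for tin_c: white capless block at top (209,293) and purple block (167,305), which is the decoy. For tin_a: white tin with black cap at top (447,292), with similar tins at (328,222) and (362,236) already on the tray. I choose (209,293) for tin_c and (447,292) for tin_a. The tray is at about (338,250) with its free squares at the lower side.

```bash
cat > h.py <<'E'
import numpy as np, cv2
from scipy.spatial.transform import Rotation as Rot
from workcell import ctrl
def undist(f,p):
    K=np.array(f["intrinsics"]); d=(np.asarray(p,float).reshape(-1,2)-K[:2,2])/K[0,0]
    s=d.copy()
    for _ in range(20): s=d/(1+f["k1"]*(s**2).sum(1,keepdims=True))
    return s
def plane(f,p,z):
    s=undist(f,p); R=np.array(f["R"]);t=np.array(f["t"])
    c=-R.T@t; d=np.c_[s,np.ones(len(s))]@R
    return c+d*((z-c[2])/d[:,2:])
def proj(f,X):
    c=np.atleast_2d(X)@np.array(f["R"]).T+f["t"]; s=c[:,:2]/c[:,2:]
    s=s*(1+f["k1"]*(s**2).sum(1,keepdims=True)); K=np.array(f["intrinsics"])
    return s*K[0,0]+K[:2,2]
def big(mask):
    cs,_=cv2.findContours(mask.astype(np.uint8),cv2.RETR_EXTERNAL,cv2.CHAIN_APPROX_NONE)
    return max(cs,key=cv2.contourArea).reshape(-1,2)
def rect(P):  # centre, size, angle in deg of world points (xy)
    return cv2.minAreaRect((P[:,:2]*1000).astype(np.float32))
def tool(yaw,tilt):
    """fingers down, jaw axis (tool x) at world yaw (rad); then tilt about the jaw axis (rad).
    z is right-handed from x and y(along fingers, down)."""
    x=np.array([np.cos(yaw),np.sin(yaw),0]); y=np.array([0,0,-1.])
    B=np.c_[x,y,np.cross(x,y)]
    return Rot.from_matrix(B)*Rot.from_rotvec([tilt,0,0])
def cmd(grasp,R):
    """units for arm_command to bring the grasp point to world 'grasp' with orientation R"""
    s=ctrl.sense(); R0=Rot.from_rotvec(s["tcp_rot"])
    tcp=np.array(grasp)+R.apply([0,ctrl.pinch_z,0])
    d=R0.inv().apply(tcp-s["ee_pos"])/.025; r=(R0.inv()*R).as_rotvec()/np.radians(6)
    return d.round(2).tolist(),r.round(2).tolist()
E
python3 - <<'E'
from h import *
T=ctrl.grab_frame("top"); S=ctrl.grab_frame("side")
def crop(f,u,v,h=32): return cv2.resize(f["frame"][v-h:v+h,u-h:u+h],(260,260),interpolation=cv2.INTER_NEAREST)
a=np.hstack([crop(T,209,293),crop(T,447,292),crop(T,338,250,50)])
b=np.hstack([crop(S,390,355),crop(S,395,157),crop(S,341,237,60)])
cv2.imwrite("pics/crops.png",np.vstack([a,b]))
im=T["frame"]; hsv=cv2.cvtColor(im,cv2.COLOR_BGR2HSV)
print(Rot.from_rotvec(ctrl.sense()["tcp_rot"]).as_matrix().round(3))
# tray
m=((hsv[...,0]<22)&(hsv[...,1]>110)); m[:190]=0;m[310:]=0;m[:,:270]=0;m[:,400:]=0
c=big(m); h=cv2.convexHull(c).reshape(-1,2); print("tray",rect(plane(T,h,.016)))
for n,(u,v) in dict(c=(209,293),a=(447,292)).items():
    g=im[v-25:v+25,u-25:u+25].min(2); print(n,g[5:45:3,5:45:3])
E
```

```text
[[ 0.244 -0.    -0.97 ]
 [ 0.97  -0.001  0.244]
 [-0.001 -1.     0.   ]]
tray ((553.204833984375, 5.1262359619140625), (219.35458374023438, 219.70603942871094), 72.42724609375)
c [[163 163 160 160 163 160 159 161 153 148 157 162 160 157]
 [162 159 162 158 144 144 143 145 142 142 159 159 163 162]
 [161 161 161 160 143 141 144 140 145 143 138 160 161 161]
 [160 162 161 158 139 142 145 138 148 165 107 119  97 104]
 [162 161 163 163 194 194 191 189 189 187 106  91 103 104]
 [164 166 164 158 195 194 191 190 189 189 115  87 100 107]
 [162 165 164 153 195 193 193 192 190 189 128  78 106 106]
 [ 77  83  84  89 192 193 195 195 191 189 146  79 105 104]
 [ 79  83  85  75 194 197 193 193 195 191 153  84 109 100]
 [ 82  85  84  79 186 197 197 196 194 195 149  72 107 102]
 [ 83  83  84  80 128 133 129 127 134 147 160 163 167 166]
 [ 82  83  90  83 134 147 151 152 149 167 166 165 165 165]
 [ 81  81  81  91 130 145 147 148 150 153 169 165 168 166]
 [114 122 143 146 146 147 148 151 146 146 165 164 164 164]]
a [[162 159 161 162 161 165 159 163 163 162 160 163 161 162]
 [159 162 157 142 143 161 158 164 164 161 163 163 165 163]
 [161 152 141 139 138 148 160 157 162 162 153 163 165 163]
 [148 136 143 141 143 144 147 147 153 103 108 109 162 165]
 [138 146 141 140 139  97 156 165 176 109 108 105 118 167]
 [143 140 139 116 130 163  56  25  29  82 105 106 107 108]
 [156 140 111 179 173  93  31  14  27   5 105 108 111 107]
 [166 156 132 142 184  66  25  24  31   5 120 105 106 114]
 [164 162 138 127 169 137  13  36  30  26 149 135 112 161]
 [158 159 157 129 130 186 139  68  73 142 125 137 164 167]
 [164 161 160 153 128 150 188 193 158 133 160 167 168 167]
 [164 165 162 162 144 131 167 158 161 164 164 162 166 164]
 [166 166 165 160 158 164 163 164 163 162 163 164 163 161]
 [169 164 164 164 164 161 166 164 164 165 167 163 167 166]]
```

View pics/crops.png

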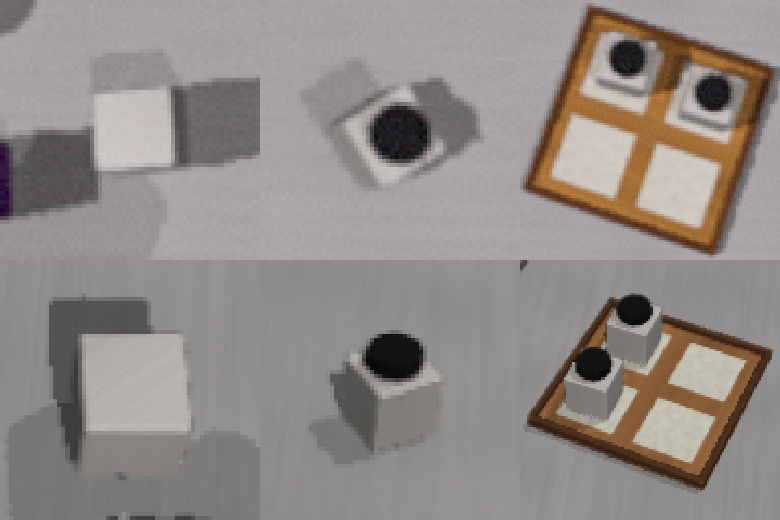

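The crops confirm it. The white block at top (209,293) is capless from above, so it is tin_c on its cap. The capped tin at (447,292), rotated about 30°, is tin_a. The tray is rotated, and its near row is free.

Run:
```python
from h import *
T=ctrl.grab_frame("top"); S=ctrl.grab_frame("side")
def win(m,u,v,h):
    o=np.zeros_like(m); o[v-h:v+h,u-h:u+h]=m[v-h:v+h,u-h:u+h]; return o
gT=T["frame"].min(2); gS=S["frame"].min(2)
print("c top",rect(plane(T,big(win(gT>176,209,293,20)),.072)))
print("c side",rect(plane(S,big(win(gS>176,390,352,20)),.072)))
def cen(f,g,u,v,h):
    m=win(g<60,u,v,h); cs=big(m); M=cv2.moments(cs); return plane(f,[M['m10']/M['m00'],M['m01']/M['m00']],.070)
print("a cap top",cen(T,gT,447,292,12)*1000,"side",cen(S,gS,395,149,12)*1000)
m=win(((gT>168)&(T["frame"].max(2)>185))|(gT<45),447,292,16); print("a top",rect(plane(T,big(m),.056)))
m=win((gS>165),395,157,18); print("a side",rect(plane(S,big(m|win(gS<45,395,152,14)),.056)))
for n,(u,v) in dict(b=(362,236),d=(329,222)).items(): print(n,cen(T,gT,u,v,13)*1000)
R=tool(0,0).as_matrix(); t=np.radians(-17.57); B=np.array([[np.cos(t),-np.sin(t)],[np.sin(t),np.cos(t)]])
for p in [(-50,-50),(-50,50),(50,-50),(50,50)]: print(p,np.array([553.2,5.1])+B@p)
```

```text
c top ((413.48028564453125, 356.52313232421875), (49.63969421386719, 50.5058479309082), 7.622341632843018)
c side ((389.23089599609375, 377.95062255859375), (2.136483907699585, 0.0), 92.35851287841797)
a cap top [[ 431.62818195 -302.74656331   70.        ]] side [[ 432.3189998  -296.57061407   70.        ]]
a top ((433.22021484375, -306.8238830566406), (34.2681884765625, 33.836360931396484), 88.97187805175781)
a side ((431.686279296875, -315.4791259765625), (38.86208724975586, 49.45134735107422), 2.6678354740142822)
b [[585.19176785 -58.95235752  70.        ]]
d [[620.06977499  34.37284938  70.        ]]
(-50, -50) [490.43901913 -27.47390489]
(-50, 50) [520.62609511  67.86098087]
(50, -50) [585.77390489 -57.66098087]
(50, 50) [615.96098087  37.67390489]
```

Run:
```python
from h import *
yaw=np.radians(97.6); A=tool(yaw,-np.pi/4); f=A.apply([0,1,0]); xp=np.array([np.cos(np.radians(7.6)),np.sin(np.radians(7.6)),0])
g=np.array([.4135,.3565,.044])-.004*xp
print(f, "pre",cmd(g-.1*f+[0,0,.03],A)); print(ctrl.sense()["ee_pos"])
```

```text
[ 0.70089523  0.09351939 -0.70710678] pre ([-6.03, 2.95, -10.27], [-7.41, -3.43, -1.43])
[0.14042232 0.55742078 0.20519882]
```

{"fn": "arm_command", "kwargs": {"rows": [{"delta_pos": [-6.03, 2.95, -10.27], "rot": [-7.41, -3.43, -1.43], "jaw": 1}, {"delta_pos": [-6.03, 2.95, -10.27], "rot": [-7.41, -3.43, -1.43], "jaw": 1}, {"delta_pos": [-6.03, 2.95, -10.27], "rot": [-7.41, -3.43, -1.43], "jaw": 1}, {"delta_pos": [-6.03, 2.95, -10.27], "rot": [-7.41, -3.43, -1.43], "jaw": 1}, {"delta_pos": [-6.03, 2.95, -10.27], "rot": [-7.41, -3.43, -1.43], "jaw": 1}, {"delta_pos": [-6.03, 2.95, -10.27], "rot": [-7.41, -3.43, -1.43], "jaw": 1}, {"delta_pos": [-6.03, 2.95, -10.27], "rot": [-7.41, -3.43, -1.43], "jaw": 1}, {"delta_pos": [-6.03, 2.95, -10.27], "rot": [-7.41, -3.43, -1.43], "jaw": 1}, {"delta_pos": [-6.03, 2.95, -10.27], "rot": [-7.41, -3.43, -1.43], "jaw": 1}, {"delta_pos": [-6.03, 2.95, -10.27], "rot": [-7.41, -3.43, -1.43], "jaw": 1}, {"delta_pos": [-6.03, 2.95, -10.27], "rot": [-7.41, -3.43, -1.43], "jaw": 1}, {"delta_pos": [-6.03, 2.95, -10.27], "rot": [-7.41, -3.43, -1.43], "jaw": 1}]}}

```text
time: 1.3
ee_pos: [0.3503, 0.353, 0.1437]
tcp_rot: [-1.65, -1.876, 0.797]
ft_force: [-0.8, -0.2, -0.5]
width: 0.0939
```

```bash
cat >> h.py <<'E'
def where():
    s=ctrl.sense(); R=Rot.from_rotvec(s["tcp_rot"]); f=R.apply([0,1,0])
    print("t",round(s["time"],2),"grasp",(s["ee_pos"]-ctrl.pinch_z*f).round(4),"f",f.round(3),"x",R.apply([1,0,0]).round(3),"F",s["ft_force"].round(1),"w",round(s["width"],4),"q",s["qpos"].round(2))
E
python3 - <<'E'
from h import *
where()
yaw=np.radians(97.6); A=tool(yaw,-np.pi/4); f=A.apply([0,1,0]); xp=np.array([np.cos(np.radians(7.6)),np.sin(np.radians(7.6)),0])
g=np.array([.4135,.3565,.044])-.004*xp
print(cmd(g-.05*f,A)); print(cmd(g,A))
f=ctrl.grab_frame("wrist"); cv2.imwrite("pics/w1.png",f["frame"])
E
```

```text
t 1.3 grasp [0.3374 0.3513 0.1572] f [ 0.69   0.088 -0.719] x [-0.129  0.992 -0.002] F [-0.8 -0.2 -0.5] w 0.0939 q [ 1.11  0.1   2.25 -1.18  0.68  0.33]
([-0.18, 3.26, 1.1], [-0.16, -0.01, -0.04])
([-0.17, 5.26, 1.06], [-0.16, -0.01, -0.04])
```

View pics/w1.png

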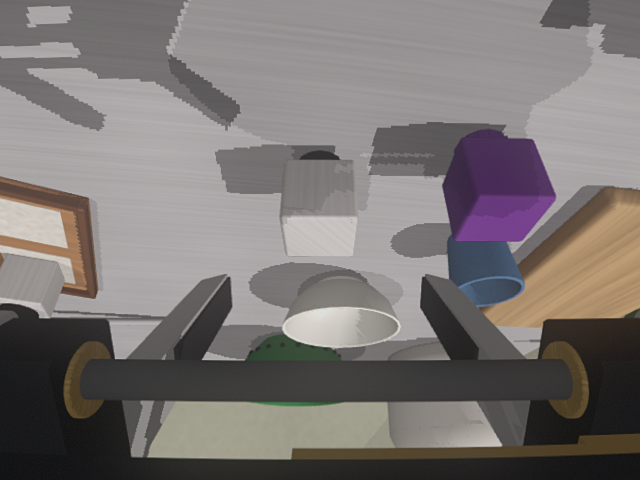

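The tin sits centred between the open fingers, at pixel (320,205), with the purple block to the right at (498,190). Joint 4 is at its limit at this yaw, so I'll grasp from straight above, turn the tin so the tilt plane is radial, then flip it.

Run:
```python
from h import *
A=tool(np.radians(97.6),0)
print(cmd([.4135,.3565,.16],A)); print(cmd([.4135,.3565,.046],A))
```

```text
([-0.18, 1.83, -1.75], [7.34, -0.02, -0.04])
([-0.17, 5.1, 1.42], [7.34, -0.02, -0.04])
```

{"fn": "arm_command", "kwargs": {"rows": [{"delta_pos": [-0.18, 1.83, -1.75], "rot": [7.34, -0.02, -0.04], "jaw": 1}, {"delta_pos": [-0.18, 1.83, -1.75], "rot": [7.34, -0.02, -0.04], "jaw": 1}, {"delta_pos": [-0.18, 1.83, -1.75], "rot": [7.34, -0.02, -0.04], "jaw": 1}, {"delta_pos": [-0.18, 1.83, -1.75], "rot": [7.34, -0.02, -0.04], "jaw": 1}, {"delta_pos": [-0.18, 1.83, -1.75], "rot": [7.34, -0.02, -0.04], "jaw": 1}, {"delta_pos": [-0.18, 1.83, -1.75], "rot": [7.34, -0.02, -0.04], "jaw": 1}, {"delta_pos": [-0.18, 1.83, -1.75], "rot": [7.34, -0.02, -0.04], "jaw": 1}, {"delta_pos": [-0.18, 1.83, -1.75], "rot": [7.34, -0.02, -0.04], "jaw": 1}, {"delta_pos": [-0.18, 1.83, -1.75], "rot": [7.34, -0.02, -0.04], "jaw": 1}, {"delta_pos": [-0.18, 1.83, -1.75], "rot": [7.34, -0.02, -0.04], "jaw": 1}, {"delta_pos": [-0.18, 2.65, -0.95], "rot": [7.34, -0.02, -0.04], "jaw": 1}, {"delta_pos": [-0.18, 3.5, -0.15], "rot": [7.34, -0.02, -0.04], "jaw": 1}, {"delta_pos": [-0.17, 4.3, 0.65], "rot": [7.34, -0.02, -0.04], "jaw": 1}, {"delta_pos": [-0.17, 5.1, 1.42], "rot": [7.34, -0.02, -0.04], "jaw": 1}, {"delta_pos": [-0.17, 5.1, 1.42], "rot": [7.34, -0.02, -0.04], "jaw": 1}, {"delta_pos": [-0.17, 5.1, 1.42], "rot": [7.34, -0.02, -0.04], "jaw": 1}]}}

```text
time: 2.68
ee_pos: [0.4114, 0.3563, 0.0264]
tcp_rot: [-1.143, -1.305, 1.31]
ft_force: [0.4, -1.1, 0.7]
width: 0.0943
```

Run:
```python
from h import *
where()
A=tool(np.radians(97.6),0); B=tool(np.radians(128),0)
print(cmd([.4135,.3565,.045],A)); print(cmd([.4135,.3565,.08],A)); print(cmd([.42,.33,.08],B)); print(cmd([.42,.33,.0455],B));
```

```text
t 2.68 grasp [0.4114 0.3563 0.0452] f [-0.002 -0.002 -1.   ] x [-0.134  0.991 -0.002] F [ 0.4 -1.1  0.7] w 0.0943 q [ 0.59  0.39  1.82 -0.    0.93 -1.12]
([-0.0, 0.01, -0.08], [-0.02, 0.01, -0.02])
([-0.0, -1.39, -0.08], [-0.02, 0.01, -0.02])
([-1.09, -1.39, -0.2], [-0.02, -5.05, -0.01])
([-1.09, -0.01, -0.2], [-0.02, -5.05, -0.01])
```

{"fn": "arm_command", "kwargs": {"rows": [{"delta_pos": [0, 0, 0], "rot": [0, 0, 0], "jaw": 0}, {"delta_pos": [0, 0, 0], "rot": [0, 0, 0], "jaw": 0}, {"delta_pos": [0, 0, 0], "rot": [0, 0, 0], "jaw": 0}, {"delta_pos": [0, 0, 0], "rot": [0, 0, 0], "jaw": 0}, {"delta_pos": [0, 0, 0], "rot": [0, 0, 0], "jaw": 0}, {"delta_pos": [0, 0, 0], "rot": [0, 0, 0], "jaw": 0}, {"delta_pos": [0, -0.7, 0], "rot": [0, 0, 0], "jaw": 0}, {"delta_pos": [0, -1.4, 0], "rot": [0, 0, 0], "jaw": 0}, {"delta_pos": [-1.09, -1.4, -0.2], "rot": [0, -3.9, 0], "jaw": 0}, {"delta_pos": [-1.09, -1.4, -0.2], "rot": [0, -3.9, 0], "jaw": 0}, {"delta_pos": [-1.09, -1.4, -0.2], "rot": [0, -3.9, 0], "jaw": 0}, {"delta_pos": [-1.09, -1.4, -0.2], "rot": [0, -3.9, 0], "jaw": 0}, {"delta_pos": [-1.09, -1.4, -0.2], "rot": [0, -3.9, 0], "jaw": 0}, {"delta_pos": [-1.09, -1.4, -0.2], "rot": [0, -3.9, 0], "jaw": 0}]}}

```text
time: 3.85
ee_pos: [0.4198, 0.3297, 0.0612]
tcp_rot: [-0.902, -1.593, 1.598]
ft_force: [-0.3, -0.8, -1.7]
width: 0.0537
```

Run:
```python
from h import *
where()
f=ctrl.grab_frame("side"); g=ctrl.grab_frame("top"); cv2.imwrite("pics/s2.png",np.hstack([cv2.resize(f["frame"][270:430,300:500],(400,320)),cv2.resize(g["frame"][200:360,140:340],(400,320))]))
B=tool(np.radians(121),0)
print(cmd([.42,.33,.0455],B)); print(cmd([.42,.33,.16],B))
```

```text
t 3.85 grasp [0.4198 0.3298 0.08  ] f [-0.002 -0.002 -1.   ] x [-0.515  0.857 -0.001] F [-0.3 -0.8 -1.7] w 0.0537 q [ 0.54  0.34  1.8  -0.    1.   -1.58]
([0.0, 1.38, -0.01], [-0.03, 0.01, -0.01])
([-0.0, -3.2, 0.0], [-0.03, 0.01, -0.01])
```

View pics/s2.png

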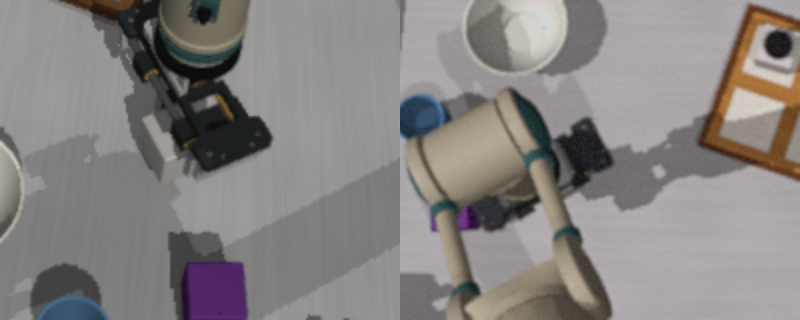

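The tin is held (opening 53.7 mm), at about (165,145) in the left half, and clear of the purple block at (215,290).

{"fn": "arm_command", "kwargs": {"rows": [{"delta_pos": [0, 0.7, 0], "rot": [0, 0, 0], "jaw": 0}, {"delta_pos": [0, 1.37, 0], "rot": [0, 0, 0], "jaw": 0}, {"delta_pos": [0, 1.37, 0], "rot": [0, 0, 0], "jaw": 0}, {"delta_pos": [0, 1.37, 0], "rot": [0, 0, 0], "jaw": 0}, {"delta_pos": [0, 1.37, 0], "rot": [0, 0, 0], "jaw": 1}, {"delta_pos": [0, 1.37, 0], "rot": [0, 0, 0], "jaw": 1}, {"delta_pos": [0, 1.37, 0], "rot": [0, 0, 0], "jaw": 1}, {"delta_pos": [0, 1.37, 0], "rot": [0, 0, 0], "jaw": 1}, {"delta_pos": [0, 1.37, 0], "rot": [0, 0, 0], "jaw": 1}, {"delta_pos": [0, 0.2, 0], "rot": [0, 0, 0], "jaw": 1}, {"delta_pos": [0, -1.4, 0], "rot": [0, 0, 0], "jaw": 1}, {"delta_pos": [0, -3.2, 0], "rot": [0, 0, 0], "jaw": 1}, {"delta_pos": [0, -3.2, 0], "rot": [0, 0, 0], "jaw": 1}]}}

```text
time: 5.03
ee_pos: [0.4243, 0.3327, 0.1486]
tcp_rot: [-0.909, -1.606, 1.589]
ft_force: [-0.1, 0.9, -0.4]
width: 0.0941
```

Run:
```python
from h import *
where()
a=np.radians(31); xp=np.array([np.cos(a),np.sin(a),0]); A=tool(np.radians(121),-np.pi/4); f=A.apply([0,1,0])
g=np.array([.42,.33,.044])-.004*xp
print(cmd(g-.12*f+[0,0,.03],A),cmd(g-.05*f,A),cmd(g,A))
```

```text
t 5.03 grasp [0.4241 0.3326 0.1674] f [ 0.01   0.005 -1.   ] x [-0.516  0.857 -0.001] F [-0.1  0.9 -0.4] w 0.0941 q [ 0.54  0.25  1.68 -0.    1.19 -1.58]
([-0.0, 0.09, 3.22], [-7.39, 0.01, -0.0]) ([-0.0, 3.29, 1.28], [-7.39, 0.01, -0.0]) ([-0.0, 4.72, -0.12], [-7.39, 0.01, -0.0])
```

{"fn": "arm_command", "kwargs": {"rows": [{"delta_pos": [0, 0.09, 1.5], "rot": [-1, 0, 0], "jaw": 1}, {"delta_pos": [0, 0.09, 3.22], "rot": [-2, 0, 0], "jaw": 1}, {"delta_pos": [0, 0.09, 3.22], "rot": [-7.4, 0, 0], "jaw": 1}, {"delta_pos": [0, 0.09, 3.22], "rot": [-7.4, 0, 0], "jaw": 1}, {"delta_pos": [0, 0.09, 3.22], "rot": [-7.4, 0, 0], "jaw": 1}, {"delta_pos": [0, 0.09, 3.22], "rot": [-7.4, 0, 0], "jaw": 1}, {"delta_pos": [0, 0.09, 3.22], "rot": [-7.4, 0, 0], "jaw": 1}, {"delta_pos": [0, 0.09, 3.22], "rot": [-7.4, 0, 0], "jaw": 1}, {"delta_pos": [0, 0.09, 3.22], "rot": [-7.4, 0, 0], "jaw": 1}, {"delta_pos": [0, 0.09, 3.22], "rot": [-7.4, 0, 0], "jaw": 1}]}}

```text
time: 5.87
ee_pos: [0.3552, 0.2854, 0.1538]
tcp_rot: [-1.249, -2.258, 0.95]
ft_force: [-0.7, 0.3, 0.9]
width: 0.0938
```

Run:
```python
from h import *
where()
a=np.radians(31); xp=np.array([np.cos(a),np.sin(a),0]); A=tool(np.radians(121),-np.pi/4); f=A.apply([0,1,0])
g=np.array([.42,.33,.044])-.004*xp
print(cmd(g-.05*f,A),cmd(g,A))
f=ctrl.grab_frame("wrist"); cv2.imwrite("pics/w3.png",f["frame"][::2,::2])
```

```text
t 5.87 grasp [0.3442 0.2784 0.1673] f [ 0.585  0.374 -0.72 ] x [-0.527  0.85   0.012] F [-0.7  0.3  0.9] w 0.0938 q [ 0.46 -0.16  2.45  0.75  0.11 -2.38]
([0.12, 3.98, 0.93], [-0.17, 0.01, 0.18]) ([0.08, 5.98, 0.89], [-0.17, 0.01, 0.18])
```

View pics/w3.png

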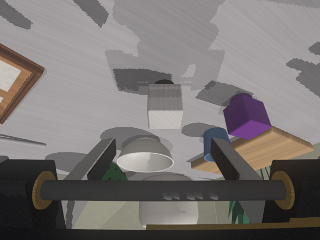

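The tilt that points the fingers outward hits the joint 5 limit: the forearm is too steep there. Sideways tilts with the jaws along the radius should fit, so I'll grip the other pair of faces instead.

Run:
```python
from h import *
V=tool(np.radians(31),0); A=tool(np.radians(31),np.pi/4); f=A.apply([0,1,0])
print(cmd([.40,.31,.18],tool(np.radians(115),0))); print(cmd([.42,.33,.18],tool(np.radians(70),0)));print(cmd([.42,.33,.18],V))
```

```text
([-0.1, 1.2, -1.7], [7.31, 1.03, 0.55])
([0.16, 1.97, -2.49], [6.76, 8.15, 3.41])
([0.16, 1.97, -2.49], [5.6, 14.27, 5.86])
```

{"fn": "arm_command", "kwargs": {"rows": [{"delta_pos": [-0.1, 1.2, -1.7], "rot": [7.31, 1.03, 0.55], "jaw": 1}, {"delta_pos": [-0.1, 1.2, -1.7], "rot": [7.31, 1.03, 0.55], "jaw": 1}, {"delta_pos": [-0.1, 1.2, -1.7], "rot": [7.31, 1.03, 0.55], "jaw": 1}, {"delta_pos": [-0.1, 1.2, -1.7], "rot": [7.31, 1.03, 0.55], "jaw": 1}, {"delta_pos": [-0.1, 1.2, -1.7], "rot": [7.31, 1.03, 0.55], "jaw": 1}, {"delta_pos": [-0.1, 1.2, -1.7], "rot": [7.31, 1.03, 0.55], "jaw": 1}, {"delta_pos": [-0.1, 1.2, -1.7], "rot": [7.31, 1.03, 0.55], "jaw": 1}, {"delta_pos": [0.16, 1.97, -2.49], "rot": [6.76, 8.15, 3.41], "jaw": 1}, {"delta_pos": [0.16, 1.97, -2.49], "rot": [6.76, 8.15, 3.41], "jaw": 1}, {"delta_pos": [0.16, 1.97, -2.49], "rot": [6.76, 8.15, 3.41], "jaw": 1}, {"delta_pos": [0.16, 1.97, -2.49], "rot": [6.76, 8.15, 3.41], "jaw": 1}, {"delta_pos": [0.16, 1.97, -2.49], "rot": [6.76, 8.15, 3.41], "jaw": 1}, {"delta_pos": [0.16, 1.97, -2.49], "rot": [5.6, 14.27, 5.86], "jaw": 1}, {"delta_pos": [0.16, 1.97, -2.49], "rot": [5.6, 14.27, 5.86], "jaw": 1}, {"delta_pos": [0.16, 1.97, -2.49], "rot": [5.6, 14.27, 5.86], "jaw": 1}, {"delta_pos": [0.16, 1.97, -2.49], "rot": [5.6, 14.27, 5.86], "jaw": 1}, {"delta_pos": [0.16, 1.97, -2.49], "rot": [5.6, 14.27, 5.86], "jaw": 1}, {"delta_pos": [0.16, 1.97, -2.49], "rot": [5.6, 14.27, 5.86], "jaw": 1}, {"delta_pos": [0.16, 1.97, -2.49], "rot": [5.6, 14.27, 5.86], "jaw": 1}, {"delta_pos": [0.16, 1.97, -2.49], "rot": [5.6, 14.27, 5.86], "jaw": 1}]}}

```text
time: 7.58
ee_pos: [0.4209, 0.3291, 0.1609]
tcp_rot: [-1.533, -0.422, 0.42]
ft_force: [-0.1, 0.6, -0.1]
width: 0.0938
```

Run:
```python
from h import *
where()
a=np.radians(31); r=np.array([np.sin(a),-np.cos(a),0]); A=tool(a,np.pi/4); f=A.apply([0,1,0])
g=np.array([.42,.33,.044])+.004*r
print(f,cmd(g-.1*f+[0,0,.03],A),cmd(g-.05*f,A),cmd(g,A))
```

```text
t 7.58 grasp [0.4208 0.3292 0.1797] f [ 0.002 -0.003 -1.   ] x [0.859 0.512 0.   ] F [-0.1  0.6 -0.1] w 0.0938 q [ 0.54  0.24  1.66 -0.    1.23  0.  ]
[-0.36418692  0.60610881 -0.70710678] ([-0.0, 1.19, -2.4], [7.53, -0.04, 0.02]) ([-0.01, 3.8, -0.98], [7.53, -0.04, 0.02]) ([-0.01, 5.21, 0.44], [7.53, -0.04, 0.02])
```

{"fn": "arm_command", "kwargs": {"rows": [{"delta_pos": [0, 0, -1.5], "rot": [1, 0, 0], "jaw": 1}, {"delta_pos": [0, 0.5, -2.4], "rot": [2, 0, 0], "jaw": 1}, {"delta_pos": [0, 1.19, -2.4], "rot": [7.53, 0, 0], "jaw": 1}, {"delta_pos": [0, 1.19, -2.4], "rot": [7.53, 0, 0], "jaw": 1}, {"delta_pos": [0, 1.19, -2.4], "rot": [7.53, 0, 0], "jaw": 1}, {"delta_pos": [0, 1.19, -2.4], "rot": [7.53, 0, 0], "jaw": 1}, {"delta_pos": [0, 1.19, -2.4], "rot": [7.53, 0, 0], "jaw": 1}, {"delta_pos": [0, 1.19, -2.4], "rot": [7.53, 0, 0], "jaw": 1}, {"delta_pos": [0, 1.19, -2.4], "rot": [7.53, 0, 0], "jaw": 1}, {"delta_pos": [0, 1.19, -2.4], "rot": [7.53, 0, 0], "jaw": 1}]}}

```text
time: 8.42
ee_pos: [0.4514, 0.2775, 0.1315]
tcp_rot: [-0.768, -0.212, 0.51]
ft_force: [0.1, 0.5, 1.0]
width: 0.0935
```

Run:
```python
from h import *
where()
a=np.radians(31); r=np.array([np.sin(a),-np.cos(a),0]); A=tool(a,np.pi/4); f=A.apply([0,1,0])
g=np.array([.42,.33,.044])+.004*r
print(f,cmd(g-.05*f,A),cmd(g,A))
f=ctrl.grab_frame("wrist"); cv2.imwrite("pics/w4.png",f["frame"][::2,::2])
```

```text
t 8.42 grasp [0.4582 0.2662 0.1448] f [-0.361  0.606 -0.709] x [0.859 0.513 0.   ] F [0.1 0.5 1. ] w 0.0935 q [-0.05  0.46  1.72  0.63  1.48 -0.82]
[-0.36418692  0.60610881 -0.70710678] ([0.0, 2.84, -0.85], [0.02, -0.02, 0.02]) ([-0.0, 4.84, -0.85], [0.02, -0.02, 0.02])
```

View pics/w4.png

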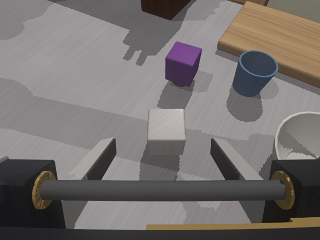

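The tin is at (166,130), centred between the fingers and square to them, and the tilt was reached exactly. Now I'll grasp and lift.

{"fn": "arm_command", "kwargs": {"rows": [{"delta_pos": [0, 1.4, -0.85], "rot": [0, 0, 0], "jaw": 1}, {"delta_pos": [0, 2.8, -0.85], "rot": [0, 0, 0], "jaw": 1}, {"delta_pos": [0, 3.8, -0.85], "rot": [0, 0, 0], "jaw": 1}, {"delta_pos": [0, 4.84, -0.85], "rot": [0, 0, 0], "jaw": 1}, {"delta_pos": [0, 4.84, -0.85], "rot": [0, 0, 0], "jaw": 1}, {"delta_pos": [0, 4.84, -0.85], "rot": [0, 0, 0], "jaw": 0}, {"delta_pos": [0, 4.84, -0.85], "rot": [0, 0, 0], "jaw": 0}, {"delta_pos": [0, 4.84, -0.85], "rot": [0, 0, 0], "jaw": 0}, {"delta_pos": [0, 4.84, -0.85], "rot": [0, 0, 0], "jaw": 0}, {"delta_pos": [0, 4.84, -0.85], "rot": [0, 0, 0], "jaw": 0}, {"delta_pos": [0, 4.84, -0.85], "rot": [0, 0, 0], "jaw": 0}, {"delta_pos": [0, 4.14, -1.55], "rot": [0, 0, 0], "jaw": 0}, {"delta_pos": [0, 3.4, -2.3], "rot": [0, 0, 0], "jaw": 0}, {"delta_pos": [0, 3.4, -2.3], "rot": [0, 0, 0], "jaw": 0}]}}

```text
time: 9.63
ee_pos: [0.4429, 0.2922, 0.0325]
tcp_rot: [-0.767, -0.213, 0.509]
ft_force: [0.1, -8.5, 12.3]
width: 0.0541
```

Run:
```python
from h import *
where()
a=np.radians(31); r=np.array([np.sin(a),-np.cos(a),0])
for d in(22.5,0,-22.5,-45): print(d,cmd(np.array([.42,.33,.10]),tool(a,np.radians(d))))
print(cmd(np.array([.42,.33,.033]),tool(a,np.radians(-45))))
```

```text
t 9.63 grasp [0.4497 0.2808 0.0458] f [-0.361  0.607 -0.708] x [0.859 0.513 0.001] F [ 0.1 -8.5 12.3] w 0.0541 q [-0.02  0.58  1.83  0.67  1.29 -0.94]
22.5 ([-0.01, 0.03, 2.87], [-3.74, -0.02, 0.02])
0 ([-0.01, -0.13, 2.63], [-7.49, -0.02, 0.02])
-22.5 ([-0.01, -0.37, 2.46], [-11.24, -0.03, 0.02])
-45 ([-0.01, -0.66, 2.4], [-14.99, -0.03, 0.01])
([-0.01, 1.24, 0.51], [-14.99, -0.03, 0.01])
```

The lift went sideways because I had the tool's z sign wrong. The tin is still gripped and was dragged about 57 mm across the counter. I'll lift properly now.

{"fn": "arm_command", "kwargs": {"rows": [{"delta_pos": [0, -0.5, 0.5], "rot": [0, 0, 0], "jaw": 0}, {"delta_pos": [0, -1, 1], "rot": [0, 0, 0], "jaw": 0}, {"delta_pos": [0, -1.5, 1.5], "rot": [0, 0, 0], "jaw": 0}, {"delta_pos": [0, -1.5, 1.5], "rot": [0, 0, 0], "jaw": 0}]}}

```text
time: 9.97
ee_pos: [0.4446, 0.2918, 0.0875]
tcp_rot: [-0.768, -0.217, 0.507]
ft_force: [1.4, 0.4, -1.9]
width: 0.0536
```

Run:
```python
from h import *
where()
a=np.radians(31)
for d in(22.5,0,-22.5,-45): print(d,cmd(np.array([.45,.29,.105]),tool(a,np.radians(d))))
f=ctrl.grab_frame("side"); g=ctrl.grab_frame("wrist"); cv2.imwrite("pics/s5.png",np.hstack([cv2.resize(f["frame"][250:410,280:480],(400,320)),cv2.resize(g["frame"],(427,320))]))
```

```text
t 9.97 grasp [0.4514 0.2804 0.1009] f [-0.357  0.607 -0.71 ] x [0.859 0.512 0.006] F [ 1.4  0.4 -1.9] w 0.0536 q [-0.03  0.51  1.78  0.65  1.38 -0.87]
22.5 ([0.15, 0.08, 0.08], [-3.72, -0.0, 0.06])
0 ([0.15, -0.08, -0.16], [-7.47, -0.01, 0.06])
-22.5 ([0.15, -0.33, -0.32], [-11.22, -0.03, 0.06])
-45 ([0.15, -0.61, -0.38], [-14.97, -0.04, 0.06])
```

View pics/s5.png

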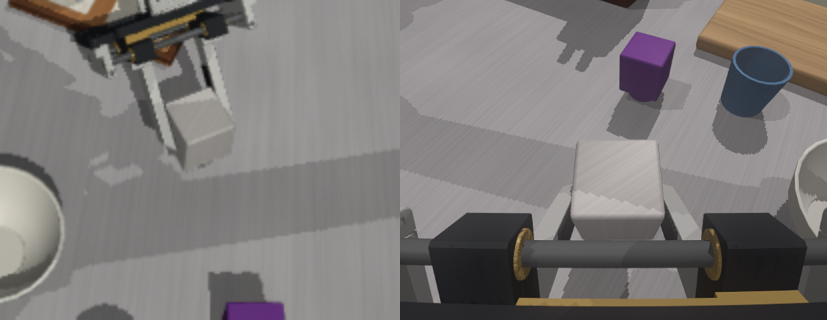

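The tin is firmly held and upright in the grip, at (200,130) in the left half. Now I'll rotate it 90°.

{"fn": "arm_command", "kwargs": {"rows": [{"delta_pos": [0, 0, 0], "rot": [-1.1, 0, 0], "jaw": 0}, {"delta_pos": [0.1, 0.05, 0.05], "rot": [-2.2, 0, 0], "jaw": 0}, {"delta_pos": [0.15, 0.08, 0.08], "rot": [-3.3, 0, 0], "jaw": 0}, {"delta_pos": [0.15, 0, 0], "rot": [-4.4, 0, 0], "jaw": 0}, {"delta_pos": [0.15, 0, 0], "rot": [-5.5, 0, 0], "jaw": 0}, {"delta_pos": [0.15, -0.08, -0.16], "rot": [-6.6, 0, 0], "jaw": 0}, {"delta_pos": [0.15, -0.1, -0.2], "rot": [-7.7, 0, 0], "jaw": 0}, {"delta_pos": [0.15, -0.2, -0.25], "rot": [-8.8, 0, 0], "jaw": 0}, {"delta_pos": [0.15, -0.25, -0.3], "rot": [-9.9, 0, 0], "jaw": 0}, {"delta_pos": [0.15, -0.33, -0.32], "rot": [-11, 0, 0], "jaw": 0}, {"delta_pos": [0.15, -0.4, -0.35], "rot": [-12.1, 0, 0.06], "jaw": 0}, {"delta_pos": [0.15, -0.5, -0.37], "rot": [-13.2, 0, 0.06], "jaw": 0}, {"delta_pos": [0.15, -0.55, -0.38], "rot": [-14.3, 0, 0.06], "jaw": 0}, {"delta_pos": [0.15, -0.61, -0.38], "rot": [-15, 0, 0.06], "jaw": 0}, {"delta_pos": [0.15, -0.61, -0.38], "rot": [-15, 0, 0.06], "jaw": 0}, {"delta_pos": [0.15, -0.61, -0.38], "rot": [-15, 0, 0.06], "jaw": 0}, {"delta_pos": [0.15, -0.61, -0.38], "rot": [-15, 0, 0.06], "jaw": 0}]}}

```text
time: 11.48
ee_pos: [0.4552, 0.278, 0.0884]
tcp_rot: [-2.29, -0.628, 0.266]
ft_force: [1.1, -0.5, -2.2]
width: 0.0538
```

Run:
```python
from h import *
where()
a=np.radians(31)
A=tool(a,-np.pi/4)
for z in(.105,.05,.035,.032): print(z,cmd(np.array([.45,.29,z]),A))
f=ctrl.grab_frame("side"); g=ctrl.grab_frame("wrist"); cv2.imwrite("pics/s6.png",np.hstack([cv2.resize(f["frame"][250:410,280:480],(400,320)),cv2.resize(g["frame"],(427,320))]))
```

```text
t 11.48 grasp [0.4485 0.2895 0.1017] f [ 0.359 -0.61  -0.706] x [ 0.859  0.512 -0.005] F [ 1.1 -0.5 -2.2] w 0.0538 q [ 0.91  0.53  1.74 -0.75  1.31  0.74]
0.105 ([0.07, -0.08, -0.1], [0.02, 0.01, -0.06])
0.05 ([0.08, 1.47, 1.46], [0.02, 0.01, -0.06])
0.035 ([0.08, 1.89, 1.88], [0.02, 0.01, -0.06])
0.032 ([0.08, 1.98, 1.97], [0.02, 0.01, -0.06])
```

View pics/s6.png

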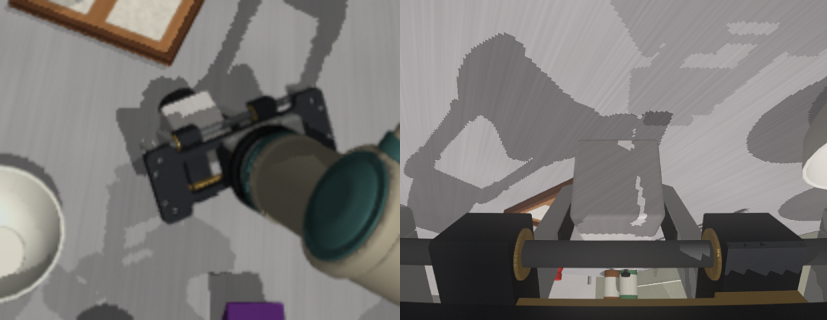

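The cap now points toward the tray, at (175,98) in the left half, so the tin is horizontal. Next I'll lower it, release and back off.

{"fn": "arm_command", "kwargs": {"rows": [{"delta_pos": [0, 0.7, 0.7], "rot": [0, 0, 0], "jaw": 0}, {"delta_pos": [0, 1.3, 1.3], "rot": [0, 0, 0], "jaw": 0}, {"delta_pos": [0, 1.7, 1.7], "rot": [0, 0, 0], "jaw": 0}, {"delta_pos": [0, 1.95, 1.94], "rot": [0, 0, 0], "jaw": 0}, {"delta_pos": [0, 1.95, 1.94], "rot": [0, 0, 0], "jaw": 0}, {"delta_pos": [0, 1.95, 1.94], "rot": [0, 0, 0], "jaw": 0}, {"delta_pos": [0, 1.95, 1.94], "rot": [0, 0, 0], "jaw": 1}, {"delta_pos": [0, 1.95, 1.94], "rot": [0, 0, 0], "jaw": 1}, {"delta_pos": [0, 1.95, 1.94], "rot": [0, 0, 0], "jaw": 1}, {"delta_pos": [0, 1.95, 1.94], "rot": [0, 0, 0], "jaw": 1}, {"delta_pos": [0, 1.95, 1.94], "rot": [0, 0, 0], "jaw": 1}, {"delta_pos": [0, 1.95, 1.94], "rot": [0, 0, 0], "jaw": 1}, {"delta_pos": [0, 1, 1.94], "rot": [0, 0, 0], "jaw": 1}, {"delta_pos": [0, 0, 1.94], "rot": [0, 0, 0], "jaw": 1}, {"delta_pos": [0, -1, 1.94], "rot": [0, 0, 0], "jaw": 1}, {"delta_pos": [0, -2, 1.94], "rot": [0, 0, 0], "jaw": 1}, {"delta_pos": [0, -2, 1.94], "rot": [0, 0, 0], "jaw": 1}]}}

```text
time: 13.0
ee_pos: [0.4208, 0.3416, 0.093]
tcp_rot: [-2.284, -0.633, 0.258]
ft_force: [0.5, 0.4, 0.1]
width: 0.0941
```

Run:
```python
from h import *
where()
a=np.radians(31)
W=ctrl.grab_frame("wrist")
S=ctrl.grab_frame("side");cv2.imwrite("pics/s7.png",np.hstack([cv2.resize(S["frame"][250:410,280:480],(400,320)),cv2.resize(W["frame"],(427,320))]))
np.save("w7.npy",W,allow_pickle=True)
print(cmd([.45,.29,.17],tool(a,0)),cmd([.45,.29,.17],tool(a,np.pi/4)))
```

```text
t 13.0 grasp [0.414  0.3529 0.1063] f [ 0.365 -0.605 -0.708] x [0.858 0.513 0.004] F [0.5 0.4 0.1] w 0.0941 q [ 1.01  0.56  1.65 -0.69  1.4   0.77]
([0.03, -0.12, -3.31], [7.51, -0.03, -0.03]) ([0.03, -0.65, -3.09], [15.01, -0.04, -0.02])
```

View pics/s7.png

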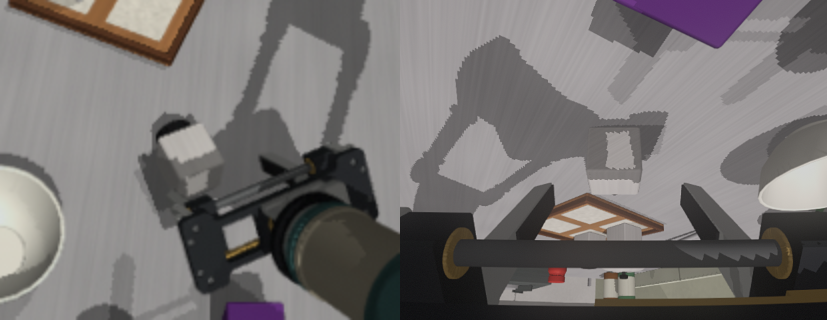

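Tin_c lies on its side, released, at about (185,150) in the left half. Its cap points toward the tray. Next is the second grasp, tilted the other way.

Run:
```python
from h import *
a=np.radians(31);A=tool(a,np.pi/4); f=A.apply([0,1,0]); g=np.array([.449,.289,.031])
print(cmd([.43,.32,.19],tool(a,np.radians(-15)))); print(cmd([.46,.275,.19],tool(a,np.radians(20)))); print(cmd(g-.1*f+[0,0,.02],A))
```

```text
([-0.04, -1.58, -3.02], [5.01, -0.02, -0.03])
([0.07, -0.38, -4.24], [10.85, -0.03, -0.03])
([-0.01, 2.73, -3.73], [15.01, -0.04, -0.02])
```

{"fn": "arm_command", "kwargs": {"rows": [{"delta_pos": [0, -0.9, -1.2], "rot": [1, 0, 0], "jaw": 1}, {"delta_pos": [0, -1.58, -2.4], "rot": [2.1, 0, 0], "jaw": 1}, {"delta_pos": [0, -1.58, -3.02], "rot": [3.2, 0, 0], "jaw": 1}, {"delta_pos": [0, -1.58, -3.02], "rot": [4.3, 0, 0], "jaw": 1}, {"delta_pos": [0, -1.2, -3.5], "rot": [5.4, 0, 0], "jaw": 1}, {"delta_pos": [0, -1, -3.8], "rot": [6.5, 0, 0], "jaw": 1}, {"delta_pos": [0, -0.7, -4], "rot": [7.6, 0, 0], "jaw": 1}, {"delta_pos": [0, -0.5, -4.2], "rot": [8.7, 0, 0], "jaw": 1}, {"delta_pos": [0.07, -0.38, -4.24], "rot": [9.8, 0, 0], "jaw": 1}, {"delta_pos": [0.07, -0.38, -4.24], "rot": [10.9, 0, 0], "jaw": 1}, {"delta_pos": [0, 0.5, -4.1], "rot": [12, 0, 0], "jaw": 1}, {"delta_pos": [0, 1.3, -4], "rot": [13.1, 0, 0], "jaw": 1}, {"delta_pos": [0, 2, -3.85], "rot": [14.2, 0, 0], "jaw": 1}, {"delta_pos": [0, 2.73, -3.73], "rot": [15, 0, 0], "jaw": 1}, {"delta_pos": [0, 2.73, -3.73], "rot": [15, 0, 0], "jaw": 1}, {"delta_pos": [0, 2.73, -3.73], "rot": [15, 0, 0], "jaw": 1}, {"delta_pos": [0, 2.73, -3.73], "rot": [15, 0, 0], "jaw": 1}]}}

```text
time: 14.52
ee_pos: [0.478, 0.2399, 0.1083]
tcp_rot: [-0.768, -0.207, 0.509]
ft_force: [-0.3, -0.7, 0.6]
width: 0.094
```

Run:
```python
from h import *
where()
a=np.radians(31);A=tool(a,np.pi/4); f=A.apply([0,1,0]); g=np.array([.449,.289,.031])
print(cmd(g-.06*f,A),cmd(g,A),cmd(g+[0,0,.07],A))
```

```text
t 14.52 grasp [0.4848 0.2285 0.1216] f [-0.363  0.606 -0.707] x [ 0.86   0.511 -0.004] F [-0.3 -0.7  0.6] w 0.094 q [-0.11  0.52  1.69  0.6   1.49 -0.87]
([0.02, 2.15, -0.57], [0.0, -0.06, 0.01]) ([0.02, 4.55, -0.57], [0.0, -0.06, 0.01]) ([0.01, 2.57, 1.41], [0.0, -0.06, 0.01])
```

{"fn": "arm_command", "kwargs": {"rows": [{"delta_pos": [0, 1.1, -0.57], "rot": [0, 0, 0], "jaw": 1}, {"delta_pos": [0, 2.15, -0.57], "rot": [0, 0, 0], "jaw": 1}, {"delta_pos": [0, 3.4, -0.57], "rot": [0, 0, 0], "jaw": 1}, {"delta_pos": [0, 4.55, -0.57], "rot": [0, 0, 0], "jaw": 1}, {"delta_pos": [0, 4.55, -0.57], "rot": [0, 0, 0], "jaw": 1}, {"delta_pos": [0, 4.55, -0.57], "rot": [0, 0, 0], "jaw": 0}, {"delta_pos": [0, 4.55, -0.57], "rot": [0, 0, 0], "jaw": 0}, {"delta_pos": [0, 4.55, -0.57], "rot": [0, 0, 0], "jaw": 0}, {"delta_pos": [0, 4.55, -0.57], "rot": [0, 0, 0], "jaw": 0}, {"delta_pos": [0, 4.55, -0.57], "rot": [0, 0, 0], "jaw": 0}, {"delta_pos": [0, 4.55, -0.57], "rot": [0, 0, 0], "jaw": 0}, {"delta_pos": [0, 4.05, -0.07], "rot": [0, 0, 0], "jaw": 0}, {"delta_pos": [0, 3.3, 0.7], "rot": [0, 0, 0], "jaw": 0}, {"delta_pos": [0, 2.57, 1.41], "rot": [0, 0, 0], "jaw": 0}, {"delta_pos": [0, 2.57, 1.41], "rot": [0, 0, 0], "jaw": 0}, {"delta_pos": [0, 2.57, 1.41], "rot": [0, 0, 0], "jaw": 0}]}}

```text
time: 15.85
ee_pos: [0.4431, 0.2996, 0.0878]
tcp_rot: [-0.77, -0.21, 0.508]
ft_force: [0.1, 0.0, -2.6]
width: 0.054
```

Run:
```python
from h import *
where()
a=np.radians(31)
for d in(22.5,0,-22.5,-45): print(d,cmd(np.array([.449,.289,.105]),tool(a,np.radians(d))))
```

```text
t 15.85 grasp [0.4498 0.2883 0.1011] f [-0.361  0.605 -0.71 ] x [ 0.86   0.511 -0.001] F [ 0.1  0.  -2.6] w 0.054 q [-0.01  0.51  1.78  0.66  1.38 -0.85]
22.5 ([-0.01, -0.14, -0.15], [-3.72, -0.05, 0.02])
0 ([-0.01, -0.3, -0.39], [-7.47, -0.05, 0.01])
-22.5 ([-0.01, -0.54, -0.56], [-11.22, -0.05, -0.0])
-45 ([-0.01, -0.83, -0.61], [-14.97, -0.05, -0.01])
```

{"fn": "arm_command", "kwargs": {"rows": [{"delta_pos": [0, -0.05, -0.05], "rot": [-1.1, 0, 0], "jaw": 0}, {"delta_pos": [0, -0.1, -0.1], "rot": [-2.2, 0, 0], "jaw": 0}, {"delta_pos": [0, -0.14, -0.15], "rot": [-3.3, 0, 0], "jaw": 0}, {"delta_pos": [0, -0.2, -0.2], "rot": [-4.4, 0, 0], "jaw": 0}, {"delta_pos": [0, -0.25, -0.3], "rot": [-5.5, 0, 0], "jaw": 0}, {"delta_pos": [0, -0.28, -0.35], "rot": [-6.6, 0, 0], "jaw": 0}, {"delta_pos": [0, -0.3, -0.4], "rot": [-7.7, 0, 0], "jaw": 0}, {"delta_pos": [0, -0.35, -0.45], "rot": [-8.8, 0, 0], "jaw": 0}, {"delta_pos": [0, -0.45, -0.5], "rot": [-9.9, 0, 0], "jaw": 0}, {"delta_pos": [0, -0.54, -0.56], "rot": [-11, 0, 0], "jaw": 0}, {"delta_pos": [0, -0.6, -0.58], "rot": [-12.1, 0, 0], "jaw": 0}, {"delta_pos": [0, -0.7, -0.6], "rot": [-13.2, 0, 0], "jaw": 0}, {"delta_pos": [0, -0.8, -0.61], "rot": [-14.3, 0, 0], "jaw": 0}, {"delta_pos": [0, -0.83, -0.61], "rot": [-15, 0, 0], "jaw": 0}, {"delta_pos": [0, -0.83, -0.61], "rot": [-15, 0, 0], "jaw": 0}, {"delta_pos": [0, -0.83, -0.61], "rot": [-15, 0, 0], "jaw": 0}]}}

```text
time: 17.18
ee_pos: [0.4547, 0.2779, 0.089]
tcp_rot: [-2.291, -0.628, 0.268]
ft_force: [0.5, 0.3, -2.7]
width: 0.0543
```

Run:
```python
from h import *
where()
a=np.radians(31);A=tool(a,-np.pi/4)
for z in (.05,.036,.031): print(z,cmd([.449,.289,z],A))
S=ctrl.grab_frame("side");W=ctrl.grab_frame("wrist");cv2.imwrite("pics/s8.png",np.hstack([cv2.resize(S["frame"][250:410,280:480],(400,320)),cv2.resize(W["frame"],(400,320))]))
g=S["frame"].min(2)[240:350,330:420]; c=big(g<40); print(cv2.boundingRect(c))
```

```text
t 17.18 grasp [0.4479 0.2894 0.1023] f [ 0.359 -0.612 -0.705] x [ 0.859  0.512 -0.007] F [ 0.5  0.3 -2.7] w 0.0543 q [ 0.91  0.53  1.74 -0.75  1.32  0.73]
0.05 ([0.05, 1.5, 1.46], [0.03, 0.02, -0.07])
0.036 ([0.05, 1.89, 1.86], [0.03, 0.02, -0.07])
0.031 ([0.05, 2.03, 2.0], [0.03, 0.02, -0.07])
(22, 58, 68, 52)
```

{"fn": "arm_command", "kwargs": {"rows": [{"delta_pos": [0.05, 0.7, 0.68], "rot": [0, 0, 0], "jaw": 0}, {"delta_pos": [0.05, 1.3, 1.27], "rot": [0, 0, 0], "jaw": 0}, {"delta_pos": [0.05, 1.7, 1.67], "rot": [0, 0, 0], "jaw": 0}, {"delta_pos": [0.05, 1.89, 1.86], "rot": [0, 0, 0], "jaw": 0}, {"delta_pos": [0.05, 1.96, 1.92], "rot": [0, 0, 0], "jaw": 0}, {"delta_pos": [0.05, 1.96, 1.92], "rot": [0, 0, 0], "jaw": 0}]}}

```text
time: 17.78
ee_pos: [0.4578, 0.2765, 0.0229]
tcp_rot: [-2.29, -0.626, 0.262]
ft_force: [-1.1, 0.3, -2.8]
width: 0.0536
```

Run:
```python
from h import *
where()
```

```text
t 17.78 grasp [0.4511 0.288  0.0362] f [ 0.359 -0.611 -0.706] x [ 0.861  0.509 -0.002] F [-1.1  0.3 -2.8] w 0.0536 q [ 0.9   0.61  1.79 -0.78  1.21  0.84]
```

{"fn": "arm_command", "kwargs": {"rows": [{"delta_pos": [0, 0.08, 0.08], "rot": [0, 0, 0], "jaw": 0}, {"delta_pos": [0, 0.16, 0.16], "rot": [0, 0, 0], "jaw": 0}, {"delta_pos": [0, 0.16, 0.16], "rot": [0, 0, 0], "jaw": 0}, {"delta_pos": [0, 0.16, 0.16], "rot": [0, 0, 0], "jaw": 0}]}}

```text
time: 18.12
ee_pos: [0.4579, 0.2767, 0.0175]
tcp_rot: [-2.29, -0.626, 0.261]
ft_force: [-0.4, 0.1, -1.8]
width: 0.0536
```

Run:
```python
from h import *
where()
```

```text
t 18.12 grasp [0.4511 0.2881 0.0308] f [ 0.36  -0.61  -0.706] x [ 0.861  0.509 -0.002] F [-0.4  0.1 -1.8] w 0.0536 q [ 0.9   0.62  1.79 -0.79  1.2   0.85]
```

Next: 2 mm lower, release and retreat.

{"fn": "arm_command", "kwargs": {"rows": [{"delta_pos": [0, 0.07, 0.07], "rot": [0, 0, 0], "jaw": 0}, {"delta_pos": [0, 0.07, 0.07], "rot": [0, 0, 0], "jaw": 0}, {"delta_pos": [0, 0.07, 0.07], "rot": [0, 0, 0], "jaw": 1}, {"delta_pos": [0, 0.07, 0.07], "rot": [0, 0, 0], "jaw": 1}, {"delta_pos": [0, 0.07, 0.07], "rot": [0, 0, 0], "jaw": 1}, {"delta_pos": [0, 0.07, 0.07], "rot": [0, 0, 0], "jaw": 1}, {"delta_pos": [0, 0.07, 0.07], "rot": [0, 0, 0], "jaw": 1}, {"delta_pos": [0, 0.07, 0.07], "rot": [0, 0, 0], "jaw": 1}, {"delta_pos": [0, -1, 0.07], "rot": [0, 0, 0], "jaw": 1}, {"delta_pos": [0, -2.2, 0.07], "rot": [0, 0, 0], "jaw": 1}, {"delta_pos": [0, -3.4, 0.07], "rot": [0, 0, 0], "jaw": 1}, {"delta_pos": [0, -4.2, 0.07], "rot": [0, 0, 0], "jaw": 1}, {"delta_pos": [0, -4.2, 0.07], "rot": [0, 0, 0], "jaw": 1}]}}

```text
time: 19.2
ee_pos: [0.4199, 0.3455, 0.0928]
tcp_rot: [-2.284, -0.631, 0.256]
ft_force: [-0.1, 0.6, -0.4]
width: 0.0939
```

Run:
```python
from h import *
where()
S=ctrl.grab_frame("side"); u,v=proj(S,[.449,.289,.05])[0].astype(int); print(u,v)
cv2.imwrite("pics/s9.png",cv2.resize(S["frame"][v-80:v+80,u-80:u+80],(480,480)))
a=np.radians(31)
print(cmd([.43,.30,.18],tool(a,np.radians(-20))),cmd([.449,.289,.15],tool(a,0)))
```

```text
t 19.2 grasp [0.4131 0.3569 0.1061] f [ 0.364 -0.605 -0.708] x [0.859 0.512 0.004] F [-0.1  0.6 -0.4] w 0.0939 q [ 1.02  0.57  1.64 -0.69  1.41  0.77]
375 326
([-0.53, -0.62, -3.4], [4.17, -0.05, -0.01]) ([-0.11, 0.63, -2.87], [7.51, -0.05, -0.0])
```

View pics/s9.png

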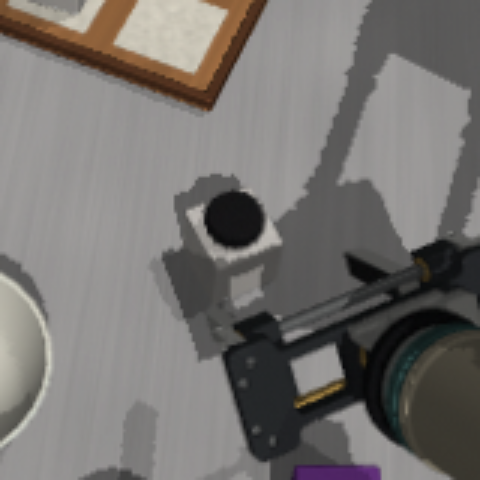

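Tin_c stands upright, cap up, at crop (234,219), which is side pixel (373,319). Next I measure its centre and regrasp from straight above.

Run:
```python
from h import *
S=ctrl.grab_frame("side"); g=S["frame"].min(2); m=np.zeros_like(g); m[304:335,358:388]=g[304:335,358:388]<45
c=big(m); M=cv2.moments(c); p=[M['m10']/M['m00'],M['m01']/M['m00']]; print(p,cv2.contourArea(c)); C=plane(S,p,.071)[0]; print(C)
a=np.radians(31)
print(cmd([.42,.31,.18],tool(a,np.radians(-20)))); print(cmd([C[0],C[1],.15],tool(a,0)),cmd([C[0],C[1],.036],tool(a,0)))
```

```text
[372.4422442244224, 318.6818481848184] 252.5
[0.45697678 0.28351217 0.071     ]
([-0.63, -1.06, -3.0], [4.18, -0.04, -0.04])
([0.1, 0.81, -3.12], [7.52, -0.05, -0.03]) ([0.1, 4.03, 0.11], [7.52, -0.05, -0.03])
```

{"fn": "arm_command", "kwargs": {"rows": [{"delta_pos": [-0.3, -0.5, -1.2], "rot": [1.1, 0, 0], "jaw": 1}, {"delta_pos": [-0.5, -1.06, -2.4], "rot": [2.2, 0, 0], "jaw": 1}, {"delta_pos": [-0.5, -1.06, -3], "rot": [3.3, 0, 0], "jaw": 1}, {"delta_pos": [-0.4, -1, -3], "rot": [4.4, 0, 0], "jaw": 1}, {"delta_pos": [-0.2, -0.8, -3.2], "rot": [5.5, 0, 0], "jaw": 1}, {"delta_pos": [0, -0.4, -3.2], "rot": [6.6, 0, 0], "jaw": 1}, {"delta_pos": [0, 0, -3.1], "rot": [7.52, 0, 0], "jaw": 1}, {"delta_pos": [0, 0.2, -3.1], "rot": [7.52, 0, 0], "jaw": 1}, {"delta_pos": [0, 0.2, -3.1], "rot": [7.52, 0, 0], "jaw": 1}, {"delta_pos": [0, 0.2, -3.1], "rot": [7.52, 0, 0], "jaw": 1}, {"delta_pos": [0, 0.2, -3.1], "rot": [7.52, 0, 0], "jaw": 1}]}}

```text
time: 20.22
ee_pos: [0.4481, 0.2924, 0.141]
tcp_rot: [-1.531, -0.418, 0.423]
ft_force: [-0.8, 0.9, -0.3]
width: 0.0937
```

Run:
```python
from h import *
where()
a=np.radians(31); V=tool(a,0)
W=ctrl.grab_frame("wrist"); u=proj(W,[[.454,.285,.072]])[0]; print("proj",u)
g=W["frame"].min(2); m=np.zeros_like(g); x,y=u.astype(int); h=70; m[max(0,y-h):y+h,x-h:x+h]=g[max(0,y-h):y+h,x-h:x+h]<45
if m.any():
    c=big(m); print(cv2.contourArea(c),cv2.boundingRect(c)); M=cv2.moments(c); print(plane(W,[M['m10']/M['m00'],M['m01']/M['m00']],.072))
for z in (.11,.036): print(cmd([.454,.285,z],V))
```

```text
t 20.22 grasp [0.4481 0.2924 0.1598] f [-0.003 -0.002 -1.   ] x [ 0.859  0.511 -0.003] F [-0.8  0.9 -0.3] w 0.0937 q [ 0.45  0.26  1.69 -0.    1.19 -0.09]
proj [326.22954385 266.95955486]
562.5 (300, 242, 57, 60)
[[0.4608071  0.28536938 0.072     ]]
([0.05, 2.01, -0.39], [0.0, -0.03, -0.02])
([0.05, 4.97, -0.39], [0.0, -0.03, -0.02])
```

Run:
```python
from h import *
W=ctrl.grab_frame("wrist"); print(plane(W,[328.5,272],.072),proj(W,[[.457,.2835,.072]]))
C=plane(W,[328.5,272],.072)[0]; V=tool(np.radians(31),0); print(cmd([C[0],C[1],.036],V))
```

```text
[[0.45727563 0.28319411 0.072     ]] [[328.38296668 271.4306206 ]]
([0.12, 4.97, -0.53], [0.0, -0.03, -0.02])
```

Wrist and side views agree on (0.457, 0.283). Grasp and lift there.

{"fn": "arm_command", "kwargs": {"rows": [{"delta_pos": [0.12, 0.5, -0.53], "rot": [0, 0, 0], "jaw": 1}, {"delta_pos": [0.12, 1.8, -0.53], "rot": [0, 0, 0], "jaw": 1}, {"delta_pos": [0.12, 3.2, -0.53], "rot": [0, 0, 0], "jaw": 1}, {"delta_pos": [0.12, 4.3, -0.53], "rot": [0, 0, 0], "jaw": 1}, {"delta_pos": [0.12, 4.97, -0.53], "rot": [0, 0, 0], "jaw": 1}, {"delta_pos": [0.12, 4.97, -0.53], "rot": [0, 0, 0], "jaw": 1}, {"delta_pos": [0.12, 4.97, -0.53], "rot": [0, 0, 0], "jaw": 0}, {"delta_pos": [0.12, 4.97, -0.53], "rot": [0, 0, 0], "jaw": 0}, {"delta_pos": [0.12, 4.97, -0.53], "rot": [0, 0, 0], "jaw": 0}, {"delta_pos": [0.12, 4.97, -0.53], "rot": [0, 0, 0], "jaw": 0}, {"delta_pos": [0.12, 4.97, -0.53], "rot": [0, 0, 0], "jaw": 0}, {"delta_pos": [0.12, 4.97, -0.53], "rot": [0, 0, 0], "jaw": 0}, {"delta_pos": [0.12, 4, -0.53], "rot": [0, 0, 0], "jaw": 0}, {"delta_pos": [0.12, 2.5, -0.53], "rot": [0, 0, 0], "jaw": 0}, {"delta_pos": [0.12, 1.1, -0.53], "rot": [0, 0, 0], "jaw": 0}, {"delta_pos": [0.12, 1.1, -0.53], "rot": [0, 0, 0], "jaw": 0}, {"delta_pos": [0.12, 1.1, -0.53], "rot": [0, 0, 0], "jaw": 0}]}}

```text
time: 21.73
ee_pos: [0.4588, 0.2837, 0.1159]
tcp_rot: [-1.529, -0.424, 0.419]
ft_force: [-0.2, -0.0, -3.1]
width: 0.0535
```

Run:
```python
from h import *
where()
P=tool(np.radians(-17.57),0)
for z in (.135,.06,.047): print(z,cmd([.5206,.0679,z],P))
```

```text
t 21.73 grasp [0.4587 0.2837 0.1347] f [ 0.003  0.001 -1.   ] x [0.859 0.512 0.003] F [-0.2 -0.  -3.1] w 0.0535 q [ 0.43  0.29  1.72 -0.    1.13 -0.11]
0.135 ([-2.3, -0.01, -8.68], [-0.0, 8.06, 0.03])
0.06 ([-2.31, 2.99, -8.68], [-0.0, 8.06, 0.03])
0.047 ([-2.31, 3.51, -8.68], [-0.0, 8.06, 0.03])
```

{"fn": "arm_command", "kwargs": {"rows": [{"delta_pos": [-0.35, 0, -1.3], "rot": [0, 1.1, 0], "jaw": 0}, {"delta_pos": [-0.7, 0, -2.6], "rot": [0, 2.2, 0], "jaw": 0}, {"delta_pos": [-1, 0, -3.9], "rot": [0, 3.3, 0], "jaw": 0}, {"delta_pos": [-1.4, 0, -5.2], "rot": [0, 4.4, 0], "jaw": 0}, {"delta_pos": [-1.7, 0, -6.5], "rot": [0, 5.5, 0], "jaw": 0}, {"delta_pos": [-2, 0, -7.6], "rot": [0, 6.6, 0], "jaw": 0}, {"delta_pos": [-2.3, 0, -8.4], "rot": [0, 7.6, 0], "jaw": 0}, {"delta_pos": [-2.3, 0, -8.68], "rot": [0, 8.06, 0.03], "jaw": 0}, {"delta_pos": [-2.3, 0, -8.68], "rot": [0, 8.06, 0.03], "jaw": 0}, {"delta_pos": [-2.3, 1.2, -8.68], "rot": [0, 8.06, 0.03], "jaw": 0}, {"delta_pos": [-2.3, 2.2, -8.68], "rot": [0, 8.06, 0.03], "jaw": 0}, {"delta_pos": [-2.31, 2.99, -8.68], "rot": [0, 8.06, 0.03], "jaw": 0}, {"delta_pos": [-2.31, 3.2, -8.68], "rot": [0, 8.06, 0.03], "jaw": 0}, {"delta_pos": [-2.31, 3.4, -8.68], "rot": [0, 8.06, 0.03], "jaw": 0}, {"delta_pos": [-2.31, 3.4, -8.68], "rot": [0, 8.06, 0.03], "jaw": 0}, {"delta_pos": [-2.31, 3.4, -8.68], "rot": [0, 8.06, 0.03], "jaw": 0}]}}

```text
time: 23.07
ee_pos: [0.5159, 0.069, 0.032]
tcp_rot: [-1.558, 0.246, -0.232]
ft_force: [-8.9, -0.1, 14.1]
width: 0.0538
```

Run:
```python
from h import *
where()
P=tool(np.radians(-17.57),0)
for z in (.0455,.043,.13): print(z,cmd([.5206,.0679,z],P))
```

```text
t 23.07 grasp [0.5161 0.069  0.0508] f [-0.009  0.001 -1.   ] x [ 0.954 -0.3   -0.008] F [-8.9 -0.1 14.1] w 0.0538 q [-0.    0.36  1.86  0.    0.93  0.3 ]
0.0455 ([0.19, 0.21, 0.02], [0.01, 0.02, -0.08])
0.043 ([0.2, 0.31, 0.02], [0.01, 0.02, -0.08])
0.13 ([0.17, -3.17, 0.01], [0.01, 0.02, -0.08])
```

There is unexpected contact force with the tin about 7 mm too high. I'll take one composite look; it is my last picture.

Run:
```python
from h import *
S=ctrl.grab_frame("side");W=ctrl.grab_frame("wrist");T=ctrl.grab_frame("top")
a=np.hstack([cv2.resize(S["frame"][170:290,270:420],(500,400),interpolation=cv2.INTER_CUBIC),cv2.resize(T["frame"][190:310,280:400],(300,400))[:,:]])
b=np.zeros((200,800,3),np.uint8); b[:,:266]=cv2.resize(W["frame"],(266,200)); b[:,270:670]=cv2.resize(W["frame"][160:420,60:580],(400,200))
cv2.imwrite("pics/c10.png",np.vstack([a,b]))
```

```text
(no output)
```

View pics/c10.png

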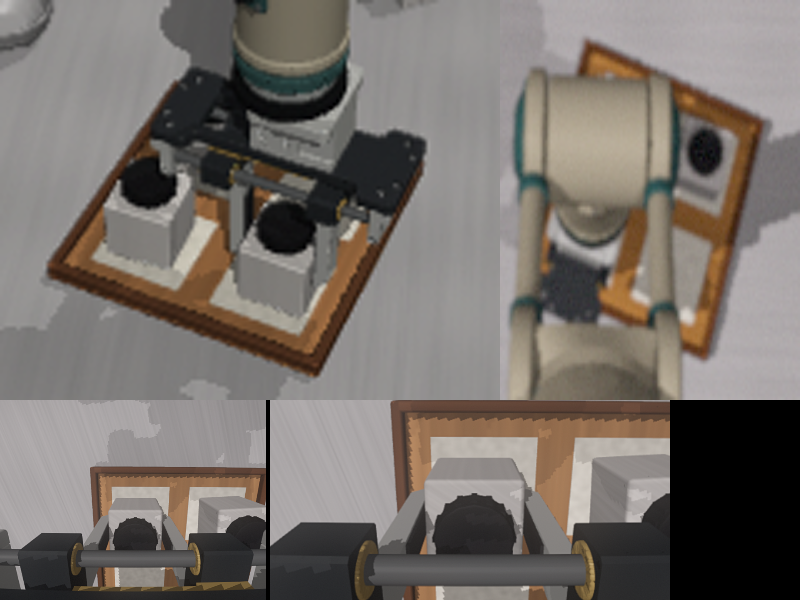

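The picture shows tin_c over its square, upright, at (285,260) in the side part. Tin_b and tin_d look undisturbed. The contact looks like floor contact with lateral drag. I'll unload it, correct sideways and feel for the floor again.

{"fn": "arm_command", "kwargs": {"rows": [{"delta_pos": [0.05, -0.3, 0], "rot": [0, 0, 0], "jaw": 0}, {"delta_pos": [0.19, -0.3, 0.02], "rot": [0, 0, -0.08], "jaw": 0}, {"delta_pos": [0.19, -0.3, 0.02], "rot": [0, 0, -0.08], "jaw": 0}, {"delta_pos": [0.19, -0.3, 0.02], "rot": [0, 0, -0.08], "jaw": 0}, {"delta_pos": [0.19, -0.3, 0.02], "rot": [0, 0, -0.08], "jaw": 0}]}}

```text
time: 23.63
ee_pos: [0.5203, 0.0683, 0.0388]
tcp_rot: [-1.559, 0.239, -0.238]
ft_force: [-0.2, 0.2, -2.7]
width: 0.0538
```

```bash
cat > m.py <<'E'
from h import *
def caps(n):
    """dark cap blobs in the tray zone: world centre by plane z=.079"""
    F=ctrl.grab_frame(n); g=F["frame"].max(2)
    for w in [(.5206,.0679),(.4904,-.0275),(.5858,-.0577),(.616,.0377)]:
        u,v=proj(F,[*w,.079])[0].astype(int); h=13
        m=np.zeros_like(g); m[v-h:v+h,u-h:u+h]=g[v-h:v+h,u-h:u+h]<48
        if m.sum()>60:
            c=big(m); M=cv2.moments(c)
            if M['m00']>40: print(n,w,cv2.boundingRect(c)[2:],M['m00'],plane(F,[M['m10']/M['m00'],M['m01']/M['m00']],.078)[0,:2].round(4))
E
python3 - <<'E'
from m import *
where(); caps("side"); caps("top")
P=tool(np.radians(-17.57),0)
print(cmd([.5206,.0679,.051],P))
W=ctrl.grab_frame("wrist"); print(proj(W,[[.5206,.0679,.008],[.5206,.0679,.09]]))
E
```

```text
t 23.63 grasp [0.5203 0.0683 0.0576] f [-0.001 -0.001 -1.   ] x [ 0.954 -0.299 -0.001] F [-0.2  0.2 -2.7] w 0.0538 q [-0.    0.35  1.85 -0.    0.94  0.3 ]
side (0.5206, 0.0679) (24, 21) 261.5 [0.5183 0.0593]
side (0.4904, -0.0275) (26, 15) 136.5 [ 0.4779 -0.0063]
side (0.5858, -0.0577) (26, 26) 435.0 [ 0.5878 -0.0522]
side (0.616, 0.0377) (18, 16) 169.0 [0.6201 0.041 ]
top (0.5858, -0.0577) (12, 13) 112.0 [ 0.5836 -0.0569]
([0.02, 0.27, -0.0], [0.02, 0.02, -0.01])
[[324.13109982 273.4002456 ]
 [322.69225777 345.26330349]]
```

{"fn": "arm_command", "kwargs": {"rows": [{"delta_pos": [0.01, 0.15, 0], "rot": [0, 0, 0], "jaw": 0}, {"delta_pos": [0.01, 0.25, 0], "rot": [0, 0, 0], "jaw": 0}, {"delta_pos": [0.01, 0.3, 0], "rot": [0, 0, 0], "jaw": 0}, {"delta_pos": [0.01, 0.3, 0], "rot": [0, 0, 0], "jaw": 0}]}}

```text
time: 24.12
ee_pos: [0.5206, 0.0679, 0.032]
tcp_rot: [-1.559, 0.24, -0.238]
ft_force: [-2.4, -0.2, 3.3]
width: 0.054
```

```bash
python3 -c "
from h import *
where()"
```

```text
t 24.12 grasp [0.5207 0.0679 0.0508] f [-0.001 -0.001 -1.   ] x [ 0.954 -0.3   -0.001] F [-2.4 -0.2  3.3] w 0.054 q [-0.    0.36  1.86 -0.    0.92  0.3 ]
```

{"fn": "arm_command", "kwargs": {"rows": [{"delta_pos": [0, 0, 0], "rot": [0, 0, 0], "jaw": 0.75}, {"delta_pos": [0, 0, 0], "rot": [0, 0, 0], "jaw": 0.75}, {"delta_pos": [0, 0, 0], "rot": [0, 0, 0], "jaw": 0.75}, {"delta_pos": [0, 0, 0], "rot": [0, 0, 0], "jaw": 0.75}, {"delta_pos": [0, 0, 0], "rot": [0, 0, 0], "jaw": 0.75}, {"delta_pos": [0, 0, 0], "rot": [0, 0, 0], "jaw": 0.75}, {"delta_pos": [0, -1, 0], "rot": [0, 0, 0], "jaw": 0.75}, {"delta_pos": [0, -2.4, 0], "rot": [0, 0, 0], "jaw": 0.75}, {"delta_pos": [0, -4, 0], "rot": [0, 0, 0], "jaw": 0.75}, {"delta_pos": [0, -5, 0], "rot": [0, 0, 0], "jaw": 0.75}, {"delta_pos": [0, -5, 0], "rot": [0, 0, 0], "jaw": 0.75}]}}

```text
time: 25.03
ee_pos: [0.5249, 0.0682, 0.1628]
tcp_rot: [-1.557, 0.23, -0.247]
ft_force: [0.8, 0.5, -0.4]
width: 0.071
```

Run:
```python
from m import *
where(); caps("side"); caps("top")
V=tool(np.radians(30),0); print(cmd([.5206-.05,-.03,.19],V),cmd([.432,-.301,.15],V))
W=ctrl.grab_frame("wrist"); g=W["frame"]; 
for z in(.008,.064,.08): print(z,proj(W,[[.5206,.0679,z]]))
m=(g.max(2)<48); m[300:]=0; c=big(m); print(cv2.boundingRect(c),cv2.contourArea(c))
```

```text
t 25.03 grasp [0.5247 0.0682 0.1816] f [ 0.011 -0.001 -1.   ] x [ 0.954 -0.299  0.01 ] F [ 0.8  0.5 -0.4] w 0.071 q [-0.    0.23  1.68 -0.    1.22  0.3 ]
side (0.5206, 0.0679) (17, 15) 185.0 [0.52   0.0711]
side (0.5858, -0.0577) (12, 14) 67.5 [ 0.5991 -0.052 ]
side (0.616, 0.0377) (18, 16) 174.5 [0.6197 0.0404]
top (0.5858, -0.0577) (13, 13) 114.5 [ 0.5836 -0.0556]
([-0.76, -0.53, -4.35], [0.02, -7.9, 0.01]) ([1.01, 1.08, -15.15], [0.02, -7.9, 0.01])
0.008 [[323.51547096 229.93522877]]
0.064 [[323.0789646  246.13090935]]
0.08 [[322.92156727 251.9743537 ]]
(448, 267, 6, 6) 4.5
```

Tin_c's cap measures (0.520, 0.071) against a target of (0.521, 0.068), so it is placed. Now tin_a.

{"fn": "arm_command", "kwargs": {"rows": [{"delta_pos": [0.1, 0, -1.5], "rot": [0, -1.1, 0], "jaw": 1}, {"delta_pos": [0.2, 0, -3], "rot": [0, -2.2, 0], "jaw": 1}, {"delta_pos": [0.3, 0, -4.5], "rot": [0, -3.3, 0], "jaw": 1}, {"delta_pos": [0.4, 0, -6], "rot": [0, -4.4, 0], "jaw": 1}, {"delta_pos": [0.5, 0, -7.5], "rot": [0, -5.5, 0], "jaw": 1}, {"delta_pos": [0.6, 0, -9], "rot": [0, -6.6, 0], "jaw": 1}, {"delta_pos": [0.7, 0, -10.5], "rot": [0, -7.9, 0], "jaw": 1}, {"delta_pos": [0.8, 0, -12], "rot": [0, -7.9, 0], "jaw": 1}, {"delta_pos": [0.9, 0, -13.5], "rot": [0, -7.9, 0], "jaw": 1}, {"delta_pos": [1, 0.4, -15], "rot": [0, -7.9, 0], "jaw": 1}, {"delta_pos": [1, 0.7, -15.15], "rot": [0, -7.9, 0], "jaw": 1}, {"delta_pos": [1, 0.7, -15.15], "rot": [0, -7.9, 0], "jaw": 1}, {"delta_pos": [1, 0.7, -15.15], "rot": [0, -7.9, 0], "jaw": 1}]}}

```text
time: 26.27
ee_pos: [0.4293, -0.2993, 0.1375]
tcp_rot: [-1.528, -0.405, 0.413]
ft_force: [0.4, 0.2, 1.1]
width: 0.0942
```

Run:
```python
from m import *
where(); caps("top"); caps("side")
W=ctrl.grab_frame("wrist"); F=W["frame"]; u=proj(W,[.432,-.301,.072])[0]; print(u)
g=F.max(2); x,y=u.astype(int); h=60; m=np.zeros_like(g); m[y-h:y+h,x-h:x+h]=g[y-h:y+h,x-h:x+h]<60
c=big(m); b=cv2.boundingRect(c); print(b,cv2.contourArea(c)); C=plane(W,[b[0]+b[2]/2-.5,b[1]+b[3]/2-.5],.072)[0]; print("cap",C)
# body side yaw: white region, top face straight edges
w=np.zeros_like(g); h=90; gg=F.min(2); w[y-h:y+h,x-h:x+h]=gg[y-h:y+h,x-h:x+h]>170; w|=m
c=big(w); r=rect(plane(W,cv2.convexHull(c).reshape(-1,2),.056)); print(r)
V=tool(np.radians(30),0)
print(cmd([C[0],C[1],.036],V))
```

```text
t 26.27 grasp [ 0.4294 -0.2994  0.1563] f [-0.006  0.003 -1.   ] x [ 0.867  0.499 -0.004] F [0.4 0.2 1.1] w 0.0942 q [-0.74  0.25  1.72 -0.    1.18 -1.26]
top (0.5206, 0.0679) (13, 13) 107.0 [0.5181 0.0644]
top (0.5858, -0.0577) (12, 12) 99.0 [ 0.5829 -0.0576]
top (0.616, 0.0377) (12, 13) 103.5 [0.6181 0.035 ]
side (0.5206, 0.0679) (18, 16) 192.0 [0.5198 0.0707]
side (0.5858, -0.0577) (17, 14) 159.5 [ 0.5845 -0.052 ]
side (0.616, 0.0377) (18, 16) 174.5 [0.6197 0.0404]
[324.72754832 258.24188126]
(295, 227, 61, 62) 2705.5
cap [ 0.43189982 -0.30046657  0.072     ]
((434.388427734375, -305.1036682128906), (42.258541107177734, 44.63315963745117), 22.157672882080078)
([0.02, 4.89, -0.07], [-0.01, 0.01, -0.02])
```

{"fn": "arm_command", "kwargs": {"rows": [{"delta_pos": [0.02, 1.4, -0.07], "rot": [0, 0, 0], "jaw": 1}, {"delta_pos": [0.02, 2.8, -0.07], "rot": [0, 0, 0], "jaw": 1}, {"delta_pos": [0.02, 4.1, -0.07], "rot": [0, 0, 0], "jaw": 1}, {"delta_pos": [0.02, 4.8, -0.07], "rot": [0, 0, 0], "jaw": 1}, {"delta_pos": [0.02, 4.8, -0.07], "rot": [0, 0, 0], "jaw": 1}, {"delta_pos": [0.02, 4.8, -0.07], "rot": [0, 0, 0], "jaw": 0}, {"delta_pos": [0.02, 4.8, -0.07], "rot": [0, 0, 0], "jaw": 0}, {"delta_pos": [0.02, 4.8, -0.07], "rot": [0, 0, 0], "jaw": 0}, {"delta_pos": [0.02, 4.8, -0.07], "rot": [0, 0, 0], "jaw": 0}, {"delta_pos": [0.02, 4.8, -0.07], "rot": [0, 0, 0], "jaw": 0}, {"delta_pos": [0.02, 4.8, -0.07], "rot": [0, 0, 0], "jaw": 0}, {"delta_pos": [0.02, 4.8, -0.07], "rot": [0, 0, 0], "jaw": 0}]}}

```text
time: 27.42
ee_pos: [0.4317, -0.3008, 0.0202]
tcp_rot: [-1.532, -0.409, 0.414]
ft_force: [-0.7, -0.4, 3.6]
width: 0.0542
```

Run:
```python
from h import *
where()
P=tool(np.radians(72.43),0); Q=tool(np.radians(-17.57),0)
print(cmd([.4904,-.0275,.14],P)); print(cmd([.4904,-.0275,.14],Q)); print(cmd([.4904,-.0275,.06],Q))
```

```text
t 27.42 grasp [ 0.4317 -0.3008  0.039 ] f [-0.003 -0.001 -1.   ] x [ 0.865  0.501 -0.003] F [-0.7 -0.4  3.6] w 0.0542 q [-0.74  0.38  1.87 -0.    0.89 -1.26]
([7.5, -4.06, 8.28], [-0.01, -7.06, -0.03])
([7.5, -4.06, 8.28], [0.01, 7.94, -0.03])
([7.51, -0.86, 8.28], [0.01, 7.94, -0.03])
```

{"fn": "arm_command", "kwargs": {"rows": [{"delta_pos": [0, -1.3, 0], "rot": [0, 0, 0], "jaw": 0}, {"delta_pos": [0, -2.7, 0], "rot": [0, 0, 0], "jaw": 0}, {"delta_pos": [0, -4, 0], "rot": [0, 0, 0], "jaw": 0}, {"delta_pos": [1, -4.06, 1.1], "rot": [0, 1.1, 0], "jaw": 0}, {"delta_pos": [2, -4.06, 2.2], "rot": [0, 2.2, 0], "jaw": 0}, {"delta_pos": [3, -4.06, 3.3], "rot": [0, 3.3, 0], "jaw": 0}, {"delta_pos": [4, -4.06, 4.4], "rot": [0, 4.4, 0], "jaw": 0}, {"delta_pos": [5, -4.06, 5.5], "rot": [0, 5.5, 0], "jaw": 0}, {"delta_pos": [6, -4.06, 6.6], "rot": [0, 6.6, 0], "jaw": 0}, {"delta_pos": [7, -4.06, 7.7], "rot": [0, 7.5, 0], "jaw": 0}, {"delta_pos": [7.5, -4.06, 8.28], "rot": [0, 7.94, -0.03], "jaw": 0}, {"delta_pos": [7.5, -4.06, 8.28], "rot": [0, 7.94, -0.03], "jaw": 0}, {"delta_pos": [7.5, -4.06, 8.28], "rot": [0, 7.94, -0.03], "jaw": 0}, {"delta_pos": [7.5, -3, 8.28], "rot": [0, 7.94, -0.03], "jaw": 0}, {"delta_pos": [7.5, -2, 8.28], "rot": [0, 7.94, -0.03], "jaw": 0}, {"delta_pos": [7.5, -1, 8.28], "rot": [0, 7.94, -0.03], "jaw": 0}, {"delta_pos": [7.5, -0.86, 8.28], "rot": [0, 7.94, -0.03], "jaw": 0}, {"delta_pos": [7.5, -0.86, 8.28], "rot": [0, 7.94, -0.03], "jaw": 0}]}}

```text
time: 28.92
ee_pos: [0.4885, -0.0286, 0.0398]
tcp_rot: [-1.558, 0.244, -0.238]
ft_force: [-0.7, -0.7, -2.7]
width: 0.0538
```

Run:
```python
from h import *
where(); Q=tool(np.radians(-17.57),0)
for z in(.052,.0465): print(cmd([.4904,-.0275,z],Q))
```

```text
t 28.92 grasp [ 0.4885 -0.0286  0.0586] f [-0.004 -0.001 -1.   ] x [ 0.953 -0.303 -0.004] F [-0.7 -0.7 -2.7] w 0.0538 q [-0.2   0.31  1.93 -0.    0.91  0.11]
([0.06, 0.26, 0.07], [0.02, -0.01, -0.03])
([0.06, 0.48, 0.07], [0.02, -0.01, -0.03])
```

{"fn": "arm_command", "kwargs": {"rows": [{"delta_pos": [0.06, 0.1, 0.07], "rot": [0, 0, 0], "jaw": 0}, {"delta_pos": [0.06, 0.26, 0.07], "rot": [0, 0, 0], "jaw": 0}, {"delta_pos": [0.06, 0.36, 0.07], "rot": [0, 0, 0], "jaw": 0}, {"delta_pos": [0.06, 0.42, 0.07], "rot": [0, 0, 0], "jaw": 0}, {"delta_pos": [0.06, 0.42, 0.07], "rot": [0, 0, 0], "jaw": 0}]}}

```text
time: 29.33
ee_pos: [0.4905, -0.0275, 0.0295]
tcp_rot: [-1.559, 0.244, -0.239]
ft_force: [0.4, 0.2, -1.2]
width: 0.0539
```

```bash
python3 -c "
from h import *
where()"
```

```text
t 29.33 grasp [ 0.4906 -0.0275  0.0483] f [-0.003 -0.001 -1.   ] x [ 0.953 -0.302 -0.003] F [ 0.4  0.2 -1.2] w 0.0539 q [-0.2   0.32  1.93 -0.    0.89  0.11]
```

Nearly touching. Next: down 1 mm, release, retreat.

{"fn": "arm_command", "kwargs": {"rows": [{"delta_pos": [0, 0.05, 0], "rot": [0, 0, 0], "jaw": 0}, {"delta_pos": [0, 0.05, 0], "rot": [0, 0, 0], "jaw": 0}, {"delta_pos": [0, 0.05, 0], "rot": [0, 0, 0], "jaw": 0.75}, {"delta_pos": [0, 0.05, 0], "rot": [0, 0, 0], "jaw": 0.75}, {"delta_pos": [0, 0.05, 0], "rot": [0, 0, 0], "jaw": 0.75}, {"delta_pos": [0, 0.05, 0], "rot": [0, 0, 0], "jaw": 0.75}, {"delta_pos": [0, 0.05, 0], "rot": [0, 0, 0], "jaw": 0.75}, {"delta_pos": [0, 0.05, 0], "rot": [0, 0, 0], "jaw": 0.75}, {"delta_pos": [0, -1, 0], "rot": [0, 0, 0], "jaw": 0.75}, {"delta_pos": [0, -2.4, 0], "rot": [0, 0, 0], "jaw": 0.75}, {"delta_pos": [0, -4, 0], "rot": [0, 0, 0], "jaw": 0.75}, {"delta_pos": [0, -5.5, 0], "rot": [0, 0, 0], "jaw": 0.75}, {"delta_pos": [-2, -6, -5], "rot": [0, 0, 0], "jaw": 0.75}, {"delta_pos": [-2, -6, -8], "rot": [0, 0, 0], "jaw": 0.75}, {"delta_pos": [-2, -6, -11], "rot": [0, 0, 0], "jaw": 0.75}, {"delta_pos": [-2, -6, -12], "rot": [0, 0, 0], "jaw": 0.75}, {"delta_pos": [-2, -6, -12], "rot": [0, 0, 0], "jaw": 0.75}, {"delta_pos": [-2, -6, -12], "rot": [0, 0, 0], "jaw": 0.75}]}}

```text
time: 30.83
ee_pos: [0.3743, -0.2487, 0.1789]
tcp_rot: [-1.559, 0.243, -0.239]
ft_force: [0.2, -0.3, 0.5]
width: 0.0703
```

Run:
```python
from m import *
where(); caps("top"); caps("side")
F=ctrl.grab_frame("top"); im=F["frame"]; hsv=cv2.cvtColor(im,cv2.COLOR_BGR2HSV)
# top-face yaw: bright neutral pixels joined with cap
for n,(x,y) in dict(c=(.5206,.0679),a=(.4904,-.0275),b=(.5858,-.0577),d=(.616,.0377)).items():
    S=ctrl.grab_frame("side"); g=S["frame"]; u,v=proj(S,[x,y,.064])[0].astype(int)
    mm=np.zeros(g.shape[:2],bool); h=18; q=g[v-h:v+h,u-h:u+h]
    mm[v-h:v+h,u-h:u+h]=(q.min(2)>165)|((q.max(2)<50))
    c=big(mm); r=rect(plane(S,cv2.convexHull(c).reshape(-1,2),.064)); print(n,np.round(r[1],1),round(r[2],1))
```

```text
t 30.83 grasp [ 0.3743 -0.2487  0.1977] f [-0.003 -0.001 -1.   ] x [ 0.953 -0.302 -0.002] F [ 0.2 -0.3  0.5] w 0.0703 q [-0.74  0.1   1.8  -0.    1.24 -0.43]
top (0.5206, 0.0679) (12, 13) 107.0 [0.518  0.0641]
top (0.4904, -0.0275) (13, 13) 106.5 [ 0.4888 -0.0297]
top (0.5858, -0.0577) (13, 13) 106.0 [ 0.5831 -0.0583]
top (0.616, 0.0377) (12, 13) 98.0 [0.618  0.0349]
side (0.5206, 0.0679) (17, 16) 193.0 [0.5198 0.0705]
side (0.4904, -0.0275) (16, 14) 164.0 [ 0.4903 -0.0236]
side (0.5858, -0.0577) (17, 14) 158.5 [ 0.5844 -0.0519]
side (0.616, 0.0377) (18, 16) 176.5 [0.6199 0.0402]
c [41.5 48.3] 7.4
a [51.8 46.5] 7.4
b [59.8 52.1] 73.8
d [56.9 53.5] 74.0
```

Run:
```python
from m import *
for cam in("side","top"):
  S=ctrl.grab_frame(cam); g=S["frame"]
  for n,(x,y) in dict(c=(.5206,.0679),a=(.4904,-.0275),b=(.5858,-.0577),d=(.616,.0377)).items():
    u,v=proj(S,[x,y,.064])[0].astype(int); h=19; out=[]
    for th in (150,158,172,178,184):
        mm=np.zeros(g.shape[:2],bool); q=g[v-h:v+h,u-h:u+h]; mm[v-h:v+h,u-h:u+h]=(q.min(2)>th)|(q.max(2)<50)
        mm=cv2.morphologyEx(mm.astype(np.uint8),cv2.MORPH_OPEN,np.ones((3,3),np.uint8))
        if mm.any():
            r=rect(plane(S,cv2.convexHull(big(mm)).reshape(-1,2),.064)); out.append((th,*[round(k) for k in r[1]],round(r[2])))
    print(cam,n,out)
```

```text
side c [(150, 39, 48, 7), (158, 39, 48, 7), (172, 39, 48, 7), (178, 39, 48, 7), (184, 39, 48, 7)]
side a [(150, 39, 47, 5), (158, 39, 47, 5), (172, 39, 47, 5), (178, 39, 47, 5), (184, 39, 47, 5)]
side b [(150, 45, 64, 43), (158, 45, 64, 43), (172, 40, 49, 8), (178, 40, 49, 8), (184, 40, 49, 8)]
side d [(150, 40, 64, 8), (158, 40, 64, 8), (172, 40, 48, 8), (178, 40, 48, 8), (184, 40, 48, 8)]
top c [(150, 67, 67, 72), (158, 34, 31, 2), (172, 34, 31, 2), (178, 34, 31, 2), (184, 34, 31, 2)]
top a [(150, 70, 68, 73), (158, 31, 31, 1), (172, 31, 31, 1), (178, 31, 31, 1), (184, 31, 31, 1)]
top b [(150, 64, 69, 69), (158, 31, 31, 2), (172, 31, 31, 2), (178, 31, 31, 2), (184, 31, 31, 2)]
top d [(150, 71, 72, 72), (158, 70, 71, 73), (172, 32, 31, 1), (178, 32, 31, 1), (184, 32, 31, 1)]
```

```bash
python3 -c "
from workcell import ctrl
print(ctrl.close_job())"
```

```text
the job is handed in; nothing more can be done
None
```

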